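# Clip the hex drivers into their tray and cam it tight to the dock

### The arm

A 6-joint arm with a two-finger parallel gripper is mounted at the origin on the work surface. World frame = base frame: x ahead of the robot, y to its left, z up, the work surface at z = 0. Lengths are in mm, angles in rad, forces in N, time in s.
With the tool pointing down it reaches from about 350 to 925 mm from the base axis. Payload 6.4 kg.
Tool frame: the origin (TCP) lies at the very end of the fingers, on their centre line; the grasp point (between the pads) lies behind it (arm.grip_depth is the y of the grasp point in the tool frame, in mm); y points along the fingers, x is the direction in which the jaws open and shut, and the axes are right-handed (so a half turn about y gives the same grasp; the last joint's range is limited). The gripper opens to 85 mm and grips with 20 to 120 N. Pads are 22 mm wide; open, the fingers measure 114 mm over their backs; the gripper's body (76 mm by 85 mm) begins 54 mm behind the grasp point. The pads swing forward as they close: fully open they stand 13 mm farther back than shut.
Start: joints at [0.992, 0.245, 1.558, -0, 1.339, -0.174], TCP at [255.991, 597.48, 231.29] pointing down, gripper open.
Joint ranges: [-3.13, 3.13], [-1.02, 2.26], [0.13, 2.54], [-0.95, 4.09], [0.21, 2.88], [-2.74, 2.74]. Speed limits (rad/s): [2.57, 2.57, 3.14, 3.14, 3.14, 3.14].

### API

Orientations are given as [roll, pitch, yaw] about the fixed x, y, z axes, in that order (R = Rz(yaw) Ry(pitch) Rx(roll)).
In Python, from rig import arm gives the robot as it stands.
- The arm moves only by the tool drive_tool, never from a script. Its argument "motion" is a list that holds one entry, the list of rows, each a list of 7 numbers: the closure, from 0 (fully open) to 1 (shut), then the shift along the tool's x, y, z in mm, then the turn, a rotation vector about the tool's x, y, z in rad. In form: [[[claw, dx, dy, dz, ax, ay, az], ...]]. A call has 1 to 20 rows; each row shifts and turns the commanded pose from where the row before left it, along the tool's axes as they then stand; what a row does not reach is not made up. A row lasts 1/8 s, in which the tool goes at most 62.5 mm and 10.7 degrees, less where a joint would pass 70% of its speed; a pose out of reach is approached as far as the arm can. A call with a gripper value outside its range is refused whole. The fingers move at their own pace and stop on an object; "grip_force" is the grip in N (left out, the last holds). Time passes only in rows, so rows that do not move let the fingers close. It gives the time, the measured TCP pose, the force and the opening at its end, in the units of the state.
- arm.get_state(): the state, without advancing time (a new reading comes with each control period).
- arm.snapshot(name): name is "side" or "top"; returns the picture (420x560x3 uint8, red, green, blue); there is no depth.
- arm.camera_info(name): a dict with "fovy" (degrees; the focal length in pixels is half the picture's height over the tangent of half this angle, whatever the lens; pixels are square), "cx", "cy" (the principal point, pixels), "R" (3x3) and "t" (3): a world point X has camera coordinates R X + t. Camera axes: x right, y down, z forward; pixel columns grow to the right and rows downward; lengths in mm; the calibration is good to about 2 mm. A picture is of the moment at which its call begins. camera_info takes no time and is no camera call.
- arm.finish_job(): hands the job in, once; it reports no verdict.
The state is a dict: "clock": time; "q": joint angles; "dq": joint speeds; "tau": joint torques, N m; "ee_pos": TCP position; "tcp_rot": TCP orientation; "ft_force": force on the tool from outside, world axes, zero at the start; "moment": the same for the moment, N m; "opening": finger opening in mm.
Only numpy, scipy, OpenCV 4.12 (cv2) and the standard library are available. Lean on these libraries where they do the work, as an engineer would, in place of code of your own. Each camera call takes 0.05 s, during which the arm holds its last target.

### The job

Pack up for the day: press every hex driver lying on the bench down into a fork clip of the sliding tray until it snaps fully home, one to a clip, any clip, all with their hex blades pointing away from the robot. Then push the loaded tray up to the rubber buffers of the dock's end block with the cam still open, and turn the cam handle a full quarter turn clockwise so that it draws the tray tight to the block. Leave the saucer and the other things on the bench where they are.

Things in the scene. Friction and masses are not known exactly. Their poses are not given: they have to be found in the camera images.
- tray (a joint): the loading tray, an aluminium plate 228 mm long sliding on the dock; value in m = gap left before it is tight in the end block: 0 tight, 0.095 fully out. About 3 N of friction; stays where it is left. At about 0.008 it meets two sprung rubber buffers (5 N at first touch, 8 N at 0) that push it back to about 0.008 when let go unlocked
- cam (a joint): the cam lock on top of the dock's end block; rad, 0 open, 1.57 locked (its stop); turns clockwise seen from above about a vertical axis, with about 0.2 N m, and stays where it is left. Its spiral hook catches the upright pin on the tray's nose only if the tray rests at the buffers (gap 0.012 or less) when the turn begins; the turn then draws the tray tight
- cam_grip (a point): centre of the cam's black bar handle, on the turning axis, 75 mm above the bench: bar 60 mm long, 12 mm wide, 26 mm tall (top 13 mm above this point, 16 mm free beneath its ends). The point turns with the cam; the bar lies along its y axis; z is up
- push_tab (a point): middle of the outer face of the tray's upright tab, at the tray end away from the cam: tab 60 mm wide, 10 mm thick, its top 17 mm above this point and the tray plate 29 mm below it. Its axes are the tray's: x along the clipped drivers, y along the slide towards the end block and cam (pushing along +y closes the gap), z up
- dock: the dock, fixed: plywood base 130 x 410 mm, wooden end block and cam at its +y end, tray with four fork clips on it; origin under its centre, y along the slide. Each clip: two forks 10 mm wide, each with a fixed prong on the -y side and a steel jaw on the +y side, sprung on a low hinge bar; the middle between the two forks is free for fingers. A barrel pushed straight down with 5 to 20 N snaps past the jaws and is held
- slot1 (a point): fork clip 1 of four alike, 50 mm apart on the tray: where the middle of a barrel lies when fully home, 28 mm above the tray plate. x: the way the blade must point (away from the robot); y: along the slide to the cam; z up. Its forks stand 37 mm either side along x; their mouth is 28 mm wide at the rim, 20 mm above this point; the hinge bar lies 20 to 26 mm below it
- slot2 (a point): fork clip 2 of four alike, 50 mm apart on the tray: where the middle of a barrel lies when fully home, 28 mm above the tray plate. x: the way the blade must point (away from the robot); y: along the slide to the cam; z up. Its forks stand 37 mm either side along x; their mouth is 28 mm wide at the rim, 20 mm above this point; the hinge bar lies 20 to 26 mm below it
- slot3 (a point): fork clip 3 of four alike, 50 mm apart on the tray: where the middle of a barrel lies when fully home, 28 mm above the tray plate. x: the way the blade must point (away from the robot); y: along the slide to the cam; z up. Its forks stand 37 mm either side along x; their mouth is 28 mm wide at the rim, 20 mm above this point; the hinge bar lies 20 to 26 mm below it
- slot4 (a point): fork clip 4 of four alike, 50 mm apart on the tray: where the middle of a barrel lies when fully home, 28 mm above the tray plate. x: the way the blade must point (away from the robot); y: along the slide to the cam; z up. Its forks stand 37 mm either side along x; their mouth is 28 mm wide at the rim, 20 mm above this point; the hinge bar lies 20 to 26 mm below it
- driver1_mid (a point): hex driver 1 (None if absent): middle of its black cylindrical barrel, on the axis. Barrel 16 mm thick, 96 mm long, a steel hexagon collar 24 mm across flats and 8 mm long at each end, and a steel hex blade 36 mm long beyond one collar; about 0.1 kg. x: along the axis to the blade tip. On the bench the axis lies 12 mm up
- driver1_tip (a point): free tip of the blade of hex driver 1, 92 mm from the middle of the barrel
- driver2_mid (a point): hex driver 2 (None if absent): middle of its black cylindrical barrel, on the axis. Barrel 16 mm thick, 96 mm long, a steel hexagon collar 24 mm across flats and 8 mm long at each end, and a steel hex blade 36 mm long beyond one collar; about 0.1 kg. x: along the axis to the blade tip. On the bench the axis lies 12 mm up
- driver2_tip (a point): free tip of the blade of hex driver 2, 92 mm from the middle of the barrel
- driver3_mid (a point): hex driver 3 (None if absent): middle of its black cylindrical barrel, on the axis. Barrel 16 mm thick, 96 mm long, a steel hexagon collar 24 mm across flats and 8 mm long at each end, and a steel hex blade 36 mm long beyond one collar; about 0.1 kg. x: along the axis to the blade tip. On the bench the axis lies 12 mm up
- driver3_tip (a point): free tip of the blade of hex driver 3, 92 mm from the middle of the barrel
- driver4_mid (a point): hex driver 4 (None if absent): middle of its black cylindrical barrel, on the axis. Barrel 16 mm thick, 96 mm long, a steel hexagon collar 24 mm across flats and 8 mm long at each end, and a steel hex blade 36 mm long beyond one collar; about 0.1 kg. x: along the axis to the blade tip. On the bench the axis lies 12 mm up
- driver4_tip (a point): free tip of the blade of hex driver 4, 92 mm from the middle of the barrel
- saucer: white ceramic saucer, 110 mm across, 18 mm tall; a bystander; origin at the centre of its underside
- spring_clip: stainless spring clip, 50 x 22 mm, 15 mm tall; a bystander; origin at the centre of its underside
- tape_measure: grey tape measure, 65 x 32 x 60 mm tall; a bystander; origin at the centre of its underside
- screw_jar: glass screw jar, 60 mm across, 60 mm tall; a bystander; origin at the centre of its underside
- offcut: wood offcut, 100 x 45 x 22 mm; a bystander; origin at the centre of its underside
Mind the look-alikes: they are no part of the job. What is shaped like the part that bears driver2_mid but blue or red is not meant.

How it is judged (in metres and radians):
On the way, in this order (a step that is already met when the one before it is completed fails the run):
1. every hex driver is clipped home in the tray, blade pointing away from the robot (((distance between driver1_mid and slot1 below 0.011 m and z of driver1_mid in the frame of slot1 below 0.005 m and angle between the x axis of driver1_mid and the x axis of slot1, either way round below 0.09 rad and x of driver1_tip in the frame of slot1 above 0.05 m) or (distance between driver1_mid and slot2 below 0.011 m and z of driver1_mid in the frame of slot2 below 0.005 m and angle between the x axis of driver1_mid and the x axis of slot2, either way round below 0.09 rad and x of driver1_tip in the frame of slot2 above 0.05 m) or (distance between driver1_mid and slot3 below 0.011 m and z of driver1_mid in the frame of slot3 below 0.005 m and angle between the x axis of driver1_mid and the x axis of slot3, either way round below 0.09 rad and x of driver1_tip in the frame of slot3 above 0.05 m) or (distance between driver1_mid and slot4 below 0.011 m and z of driver1_mid in the frame of slot4 below 0.005 m and angle between the x axis of driver1_mid and the x axis of slot4, either way round below 0.09 rad and x of driver1_tip in the frame of slot4 above 0.05 m)) and ((distance between driver2_mid and slot1 below 0.011 m and z of driver2_mid in the frame of slot1 below 0.005 m and angle between the x axis of driver2_mid and the x axis of slot1, either way round below 0.09 rad and x of driver2_tip in the frame of slot1 above 0.05 m) or (distance between driver2_mid and slot2 below 0.011 m and z of driver2_mid in the frame of slot2 below 0.005 m and angle between the x axis of driver2_mid and the x axis of slot2, either way round below 0.09 rad and x of driver2_tip in the frame of slot2 above 0.05 m) or (distance between driver2_mid and slot3 below 0.011 m and z of driver2_mid in the frame of slot3 below 0.005 m and angle between the x axis of driver2_mid and the x axis of slot3, either way round below 0.09 rad and x of driver2_tip in the frame of slot3 above 0.05 m) or (distance between driver2_mid and slot4 below 0.011 m and z of driver2_mid in the frame of slot4 below 0.005 m and angle between the x axis of driver2_mid and the x axis of slot4, either way round below 0.09 rad and x of driver2_tip in the frame of slot4 above 0.05 m)) and ((distance between driver3_mid and slot1 below 0.011 m and z of driver3_mid in the frame of slot1 below 0.005 m and angle between the x axis of driver3_mid and the x axis of slot1, either way round below 0.09 rad and x of driver3_tip in the frame of slot1 above 0.05 m) or (distance between driver3_mid and slot2 below 0.011 m and z of driver3_mid in the frame of slot2 below 0.005 m and angle between the x axis of driver3_mid and the x axis of slot2, either way round below 0.09 rad and x of driver3_tip in the frame of slot2 above 0.05 m) or (distance between driver3_mid and slot3 below 0.011 m and z of driver3_mid in the frame of slot3 below 0.005 m and angle between the x axis of driver3_mid and the x axis of slot3, either way round below 0.09 rad and x of driver3_tip in the frame of slot3 above 0.05 m) or (distance between driver3_mid and slot4 below 0.011 m and z of driver3_mid in the frame of slot4 below 0.005 m and angle between the x axis of driver3_mid and the x axis of slot4, either way round below 0.09 rad and x of driver3_tip in the frame of slot4 above 0.05 m)) and ((distance between driver4_mid and slot1 below 0.011 m and z of driver4_mid in the frame of slot1 below 0.005 m and angle between the x axis of driver4_mid and the x axis of slot1, either way round below 0.09 rad and x of driver4_tip in the frame of slot1 above 0.05 m) or (distance between driver4_mid and slot2 below 0.011 m and z of driver4_mid in the frame of slot2 below 0.005 m and angle between the x axis of driver4_mid and the x axis of slot2, either way round below 0.09 rad and x of driver4_tip in the frame of slot2 above 0.05 m) or (distance between driver4_mid and slot3 below 0.011 m and z of driver4_mid in the frame of slot3 below 0.005 m and angle between the x axis of driver4_mid and the x axis of slot3, either way round below 0.09 rad and x of driver4_tip in the frame of slot3 above 0.05 m) or (distance between driver4_mid and slot4 below 0.011 m and z of driver4_mid in the frame of slot4 below 0.005 m and angle between the x axis of driver4_mid and the x axis of slot4, either way round below 0.09 rad and x of driver4_tip in the frame of slot4 above 0.05 m))), for 0.3 s.
2. the tray is pushed up to the buffers with the cam still open (value of joint tray below 0.013 m and value of joint cam below 0.5 rad), for 0.2 s.
3. the cam is turned to locked and has drawn the tray tight (value of joint cam above 1.35 rad and value of joint tray below 0.0025 m), for 0.3 s.
At the end, for the whole second after the job is handed in: every driver present lies in a fork clip (middle within 11 mm of the clip's point and less than 5 mm above it, axis within 0.09 rad, blade away from the robot), the cam is past 1.35 rad and the tray's gap is under 2.5 mm (all of step 1 and all of step 3); the robot touches nothing.
It fails at once if the saucer is shoved more than 60 mm (distance of saucer from where it was at the start of the episode above 0.06 m).
It fails at once if the spring clip is shoved more than 60 mm (distance of spring_clip from where it was at the start of the episode above 0.06 m).
It fails at once if the tape measure is shoved more than 60 mm (distance of tape_measure from where it was at the start of the episode above 0.06 m).
It fails at once if the screw jar is shoved more than 60 mm (distance of screw_jar from where it was at the start of the episode above 0.06 m).
It fails at once if the wood offcut is shoved more than 60 mm (distance of offcut from where it was at the start of the episode above 0.06 m).
Of driver1, driver2, driver3, driver4 only 3 to 4 are there at a start; the rules pass over those that are not, and their reading is None.
At some moment in a run one of driver1, driver2, driver3, driver4 may be knocked a few centimetres aside while the robot is not near it.
Once in a run the grip may slacken for a moment while it holds something.
It also fails if it takes over 208 s, if anything falls off the work surface, if the arm or the gripper's body presses on something with over 40 N, if the wrist force passes 120 N, or if a joint passes its speed limit or range.

## Working session

There is one attempt and no reset: what is moved stays moved. The work goes in short steps, Python scripts to look and compute and a tool call to move; the robot and the scene stay as the last step left them, time stands still between calls to the robot, and variables do not carry over. Pictures are saved under pics/ and viewed, and the job is handed in when it is done.

Besides the shell and the picture viewer there is one more tool, called after "Emit:" by a JSON object that holds its "method" and its "body". drive_tool: Moves the arm, as the interface text tells. Its arguments: {"type":"object","properties":{"motion":{"type":"array"},"grip_force":{"type":"number"}},"required":["motion"]}

```bash
ls; mkdir -p pics; python3 - <<'E'
from rig import arm
import cv2
print(arm.get_state()); print(arm.grip_depth)
for n in("side","top"):
    im=arm.snapshot(n); cv2.imwrite(f"pics/{n}0.png",cv2.cvtColor(im,cv2.COLOR_RGB2BGR)); print(n,arm.camera_info(n))
E
```

```text
pics
{'clock': 0.0, 'q': array([ 9.91912342e-01,  2.45804496e-01,  1.55900890e+00,  2.65723323e-05,
        1.33870921e+00, -1.74119419e-01]), 'dq': array([ 0.00038703,  0.00102376, -0.00026663, -0.00217798,  0.00028306,
        0.00023914]), 'tau': array([ 4.99452426e-05, -4.29502773e+01, -3.26133764e+01, -1.77814381e-04,
        5.42406226e-03, -4.45013609e-05]), 'ee_pos': array([255.66281925, 597.00442238, 230.1892024 ]), 'tcp_rot': array([-1.57043652,  0.00189629,  1.16602596]), 'ft_force': array([0.58146319, 0.3589586 , 0.14145753]), 'moment': array([ 0.0025216 , -0.00086471, -0.0567584 ]), 'opening': 85.6017197641211}
-18.700000000000003
side {'fovy': 50.661885176319316, 'cx': 278.34094045138, 'cy': 207.24359800095877, 'R': array([[ 0.93613655, -0.3512068 , -0.01738237],
       [-0.25098546, -0.63274124, -0.73256045],
       [ 0.24628167,  0.69013933, -0.68048001]]), 't': array([-605.19070562,  145.0748437 , 1062.84144013])}
top {'fovy': 48.72321463757271, 'cx': 282.94397173852025, 'cy': 210.8380734852802, 'R': array([[-0.00999061, -0.99985156, -0.01403722],
       [-0.98891469,  0.01195918, -0.14800241],
       [ 0.14814832,  0.01240298, -0.98888738]]), 't': array([ -55.02418295,  612.74655389, 1070.57833053])}
```

View pics/side0.png

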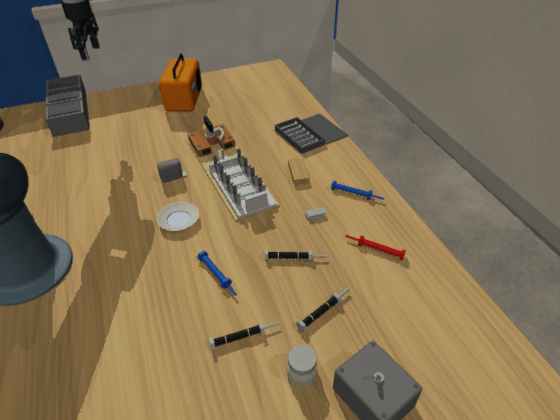

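View pics/top0.png

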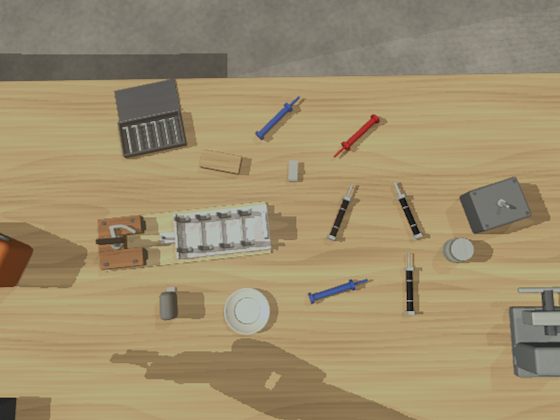

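The bench has three black drivers, at top-view pixels ~(342,212), (407,211) and (410,285). Blue and red look-alikes are to be ignored. The dock runs from (120,242) to (270,230). Next I'll enlarge the crops.

```bash
cat > h.py <<'E'
import numpy as np,cv2
from rig import arm
def cam(n):
    c=arm.camera_info(n); f=210/np.tan(np.radians(c['fovy']/2)); return f,c['cx'],c['cy'],np.array(c['R']),np.array(c['t'])
def back(n,u,v,z):
    f,cx,cy,R,t=cam(n); d=R.T@np.array([(u-cx)/f,(v-cy)/f,1]); o=-R.T@t
    return o+d*(z-o[2])/d[2]
def proj(n,X):
    f,cx,cy,R,t=cam(n); p=R@np.array(X,float)+t; return np.array([f*p[0]/p[2]+cx,f*p[1]/p[2]+cy])
def tri(u1,u2): # top,side
    A=[];b=[]
    for n,(u,v) in(("top",u1),("side",u2)):
        f,cx,cy,R,t=cam(n)
        for r,k in((0,(u-cx)/f),(1,(v-cy)/f)):
            A.append(R[r]-k*R[2]); b.append(k*t[2]-t[r])
    return np.linalg.lstsq(np.array(A),np.array(b),rcond=None)[0]
def crop(im,x0,y0,w,h,s,name):
    c=cv2.resize(im[y0:y0+h,x0:x0+w],None,fx=s,fy=s,interpolation=cv2.INTER_CUBIC)
    c=cv2.cvtColor(c,cv2.COLOR_RGB2BGR)
    for k in range((-x0)%10,w,10):
        cv2.putText(c,str(x0+k),(k*s,9),0,.3,(0,0,255),1); cv2.line(c,(k*s,10),(k*s,16),(0,0,255),1)
    for k in range((-y0)%10,h,10):
        cv2.putText(c,str(y0+k),(0,k*s+4),0,.3,(0,0,255),1); cv2.line(c,(20,k*s),(26,k*s),(0,0,255),1)
    cv2.imwrite("pics/"+name,c)
E
python3 - <<'E'
from h import *
t=cv2.cvtColor(cv2.imread("pics/top0.png"),cv2.COLOR_BGR2RGB);s=cv2.cvtColor(cv2.imread("pics/side0.png"),cv2.COLOR_BGR2RGB)
crop(t,90,195,190,85,4,"a.png");crop(t,300,175,130,145,4,"b.png");crop(s,180,110,110,110,5,"c.png")
E
```

```text
(no output)
```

View pics/a.png

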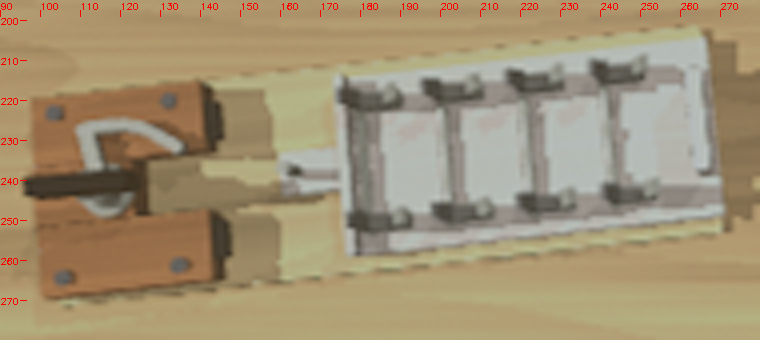

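View pics/b.png

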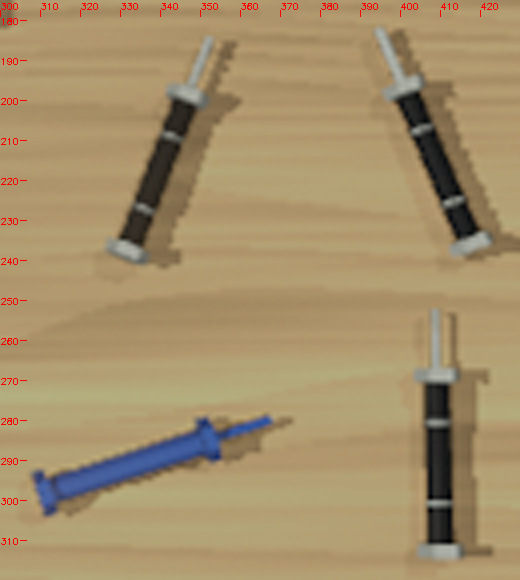

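View pics/c.png

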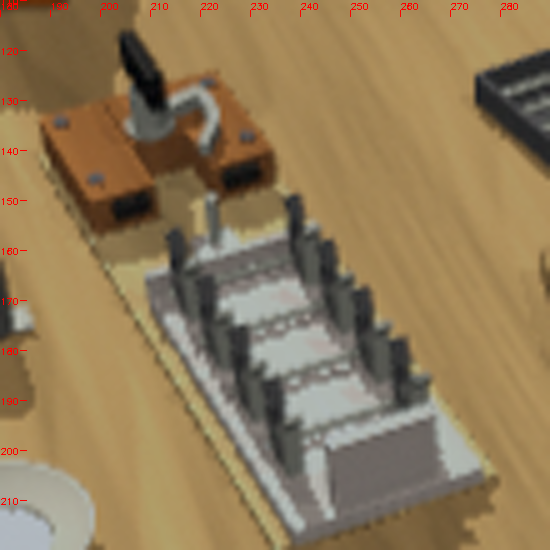

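```bash
python3 - <<'E'
from h import *
np.set_printoptions(precision=1,suppress=True)
for nm,a,b in [("plate cam -x",(177.5,258),(209,167)),("plate outer -x",(270.5,248.5),(239,216)),("plate outer +x",(266.5,203.5),(277,205)),("pin top",(161,234.5),(221.5,149.5)),
 ("handle far end",(97,241),(204.5,118)),("handle near",(124.5,239.5),(211,131)),("tab -x top",(268.5,0),(0,0))][:6]:
    print(nm,tri(a,b),np.linalg.norm(proj("top",tri(a,b))-a),np.linalg.norm(proj("side",tri(a,b))-b))
h1=back("top",97,241,88);h2=back("top",124.5,239.5,88);print("handle",h1,h2,(h1+h2)/2)
for nm,a,b in[("A",(352,184),(327,237.5)),("B",(394.5,182.5),(418,235)),("C",(408.5,252.5),(409,312))]:
    # collar end centre, tip at z 12
    t=back("top",*a,12);e=back("top",*b,15); d=t-e; d[2]=0; print(nm,t,e,np.linalg.norm(d),np.degrees(np.arctan2(d[1],d[0])))
E
```

```text
plate cam -x [502.5 196.6  18.4] 0.24538778263918595 0.20218541977921156
plate outer -x [524.7 -30.1  12.8] 0.2372763104724777 0.221520658833358
plate outer +x [636.1 -20.2   6.2] 0.3660589707412446 0.3376859383486554
pin top [555.4 231.5  44.7] 1.2438989302382943 0.9940268616582882
handle far end [540.  371.4  77. ] 0.681331554766097 0.5018384204337621
handle near [544.2 312.   63.6] 0.5939452687518094 0.45282147823106195
handle [540.6 366.7  88. ] [543.4 303.2  88. ] [542.  334.9  88. ]
A [ 682.7 -234.3   12. ] [ 549.3 -168.6   15. ] 148.66906427700346 -26.246823765653144
B [ 685.1 -340.2   12. ] [ 553.  -390.7   15. ] 141.50799460222424 20.93276436756022
C [ 510.8 -366.2   12. ] [ 369.1 -359.6   15. ] 141.8377111683862 -2.685436482006313
```

```bash
python3 - <<'E'
from h import *
t=cv2.cvtColor(cv2.imread("pics/top0.png"),cv2.COLOR_BGR2RGB);s=cv2.cvtColor(cv2.imread("pics/side0.png"),cv2.COLOR_BGR2RGB)
crop(t,155,198,120,66,6,"d.png");crop(s,200,145,85,72,8,"e.png")
E
```

```text
(no output)
```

View pics/d.png

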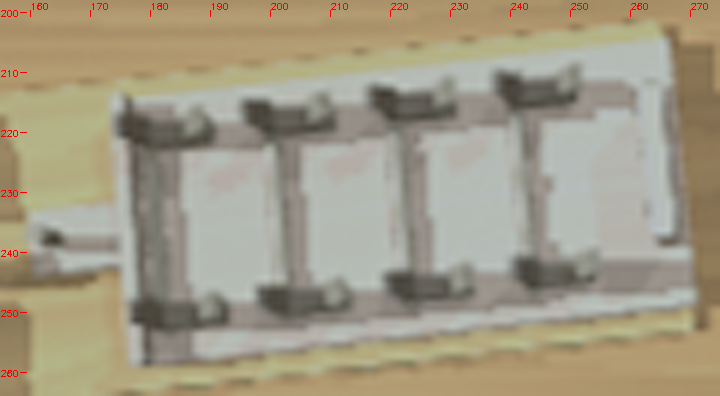

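View pics/e.png

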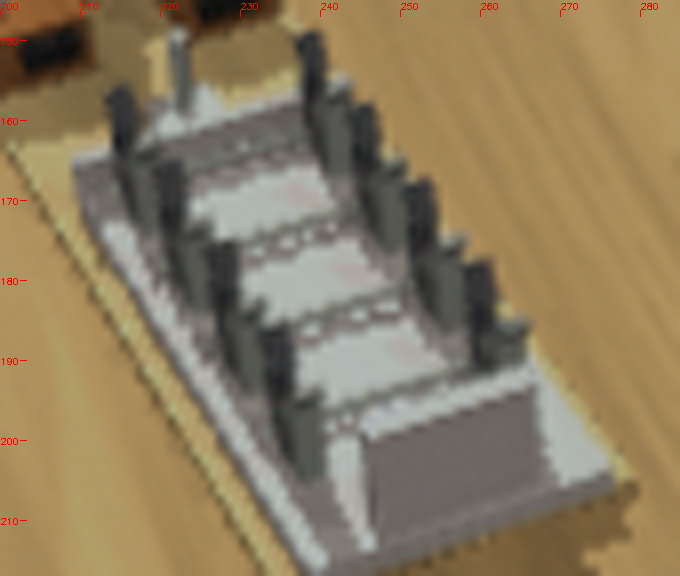

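```bash
python3 - <<'E'
from h import *
np.set_printoptions(precision=1,suppress=True)
S=dict(jm=[(215,156.5),(221,166),(227.5,176),(234,186)],pm=[(218.5,164),(225,173.5),(231.5,183.5),(238.5,194)],jp=[(238.5,149.5),(245.5,158.5),(252,168),(259.5,178)],pp=[(242.5,155.5),(249,165),(256.5,174.5),(264,185.5)])
T=dict(jm=[(179,249.5),(199.5,247.5),(221,245.5),(242,243.5)],pm=[(190.5,249),(211,247),(231.5,245.5),(252,243)],jp=[(176.5,219),(197,216),(217.5,214),(238.5,211.5)],pp=[(188,218),(208,216.5),(229,214.5),(249,211)])
for k in S:
    for a,b in zip(T[k],S[k]):
        X=tri(a,b);print(k,X,proj("top",X)-a)
E
```

```text
jm [521.3 183.3  60.4] [ 0.  -0.2]
jm [525.7 135.3  59. ] [ 0.  -0.2]
jm [530.1  84.5  59.7] [ 0.1 -0.4]
jm [534.1  34.8  61.6] [ 0.1 -0.4]
pm [523.3 158.3  50.4] [ 0.1 -0.4]
pm [528.3 109.5  50.2] [ 0.1 -0.7]
pm [532.1  60.6  50.5] [ 0.2 -1. ]
pm [537.3  11.9  50.7] [ 0.2 -1. ]
jp [593.9 190.9  60.5] [ 0.  -0.3]
jp [600.4 142.4  59.5] [ 0.  -0.1]
jp [604.3  93.7  59.3] [ 0. -0.]
jp [609.5  43.7  59.7] [-0.  0.]
pp [597.1 164.5  55.7] [ 0.1 -0.5]
pp [601.  117.   53.8] [ 0.1 -0.7]
pp [605.7  66.4  55.4] [ 0.2 -1. ]
pp [612.6  19.3  51. ] [ 0.1 -0.3]
```

```bash
cat >> h.py <<'E'
T=dict(jm=[(179,249.5),(199.5,247.5),(221,245.5),(242,243.5)],pm=[(190.5,249),(211,247),(231.5,245.5),(252,243)],jp=[(176.5,219),(197,216),(217.5,214),(238.5,211.5)],pp=[(188,218),(208,216.5),(229,214.5),(249,211)])
E
python3 - <<'E'
from h import *
np.set_printoptions(precision=1,suppress=True)
C=[]
for i in range(4):
    m=(np.array(T['jm'][i])+T['pm'][i])/2;p=(np.array(T['jp'][i])+T['pp'][i])/2
    M=back("top",*m,59);P=back("top",*p,59);d=P-M
    print(i+1,M,P,(M+P)/2,np.linalg.norm(d),np.degrees(np.arctan2(d[1],d[0])));C.append((M+P)/2)
d=C[0]-C[3];print(d,np.linalg.norm(d),np.degrees(np.arctan2(-d[0],d[1])))
# check overlay: model corners
yaw=np.radians(5.6);ex=np.array([np.cos(yaw),np.sin(yaw),0]);ey=np.array([-ex[1],ex[0],0])
c=np.mean(C,0);c[2]=40;print(c)
for k in range(4):
    s=c+ey*50*(1.5-k); print("slot",k+1,s,[proj("side",s+sg*37*ex+dy*ey+[0,0,20]).round(1) for sg in(-1,1) for dy in(14,-14)])
o={n:-cam(n)[3].T@cam(n)[4] for n in("top","side")};print(o)
E
```

```text
1 [521.4 170.1  59. ] [594.5 177.6  59. ] [558.  173.9  59. ] 73.4839099017777 5.878929085422755
2 [525.6 121.8  59. ] [599.3 129.4  59. ] [562.5 125.6  59. ] 74.14327162857597 5.921333918868511
3 [529.2  72.3  59. ] [603.6  80.1  59. ] [566.4  76.2  59. ] 74.788132655324 5.9477233444185
4 [533.9  23.4  59. ] [610.2  31.3  59. ] [572.   27.3  59. ] 76.6543313819541 5.879478787515341
[-14.1 146.5   0. ] 147.17698868326798 5.490335258396935
[564.7 100.7  40. ]
slot 1 [557.4 175.4  40. ] [array([214. , 156.3]), array([217.4, 161.5]), array([237.8, 149.4]), array([241.4, 154.4])]
slot 2 [562.3 125.6  40. ] [array([220.1, 165.7]), array([223.7, 171.3]), array([244.4, 158.4]), array([248.3, 163.7])]
slot 3 [567.1  75.9  40. ] [array([226.6, 175.7]), array([230.4, 181.5]), array([251.4, 168. ]), array([255.5, 173.6])]
slot 4 [572.   26.1  40. ] [array([233.4, 186.2]), array([237.4, 192.3]), array([258.8, 178.1]), array([263.1, 184. ])]
{'top': array([ 446.8,  -75.6, 1148.6]), 'side': array([ 341.2, -854.3,  819. ])}
```

```bash
python3 - <<'E'
from h import *
s=cv2.cvtColor(cv2.imread("pics/side0.png"),cv2.COLOR_BGR2RGB)
crop(s,200,235,160,115,5,"f.png")
t=cv2.cvtColor(cv2.imread("pics/top0.png"),cv2.COLOR_BGR2RGB)
crop(t,320,178,112,70,7,"g.png")
E
```

```text
(no output)
```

View pics/f.png

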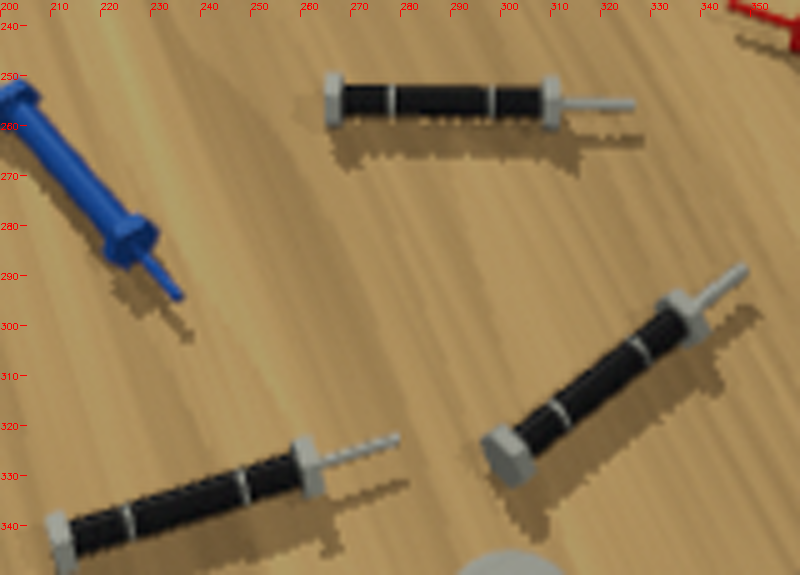

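View pics/g.png

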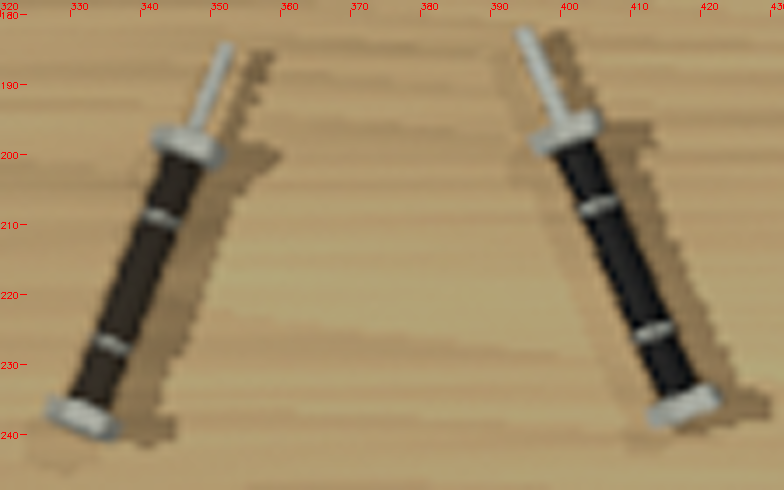

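```bash
python3 - <<'E'
from h import *
np.set_printoptions(precision=1,suppress=True)
D=dict(A=[(346.5,199),(331.5,237.5),(286.8,255.2)],B=[(399.5,197),(416.5,235.5),(318,311)],C=[(409.2,269),(410,312.7),(236,335.5)])
for k,(f,r,s) in D.items():
    F=back("top",*f,14);R=back("top",*r,14);d=F-R;M=(F+R)/2
    print(k,M,np.linalg.norm(d),np.degrees(np.arctan2(d[1],d[0])),back("side",*s,12))
E
```

```text
A [ 596.9 -199.4   14. ] 103.11744366175708 -22.56063026398734 [ 592.9 -201.2   12. ]
B [ 599.9 -368.8   14. ] 102.90605256460988 21.0195326090047 [ 597.7 -371.3   12. ]
C [ 419.1 -363.8   14. ] 103.52147793121847 -1.8196747502205919 [ 417.6 -364.3   12. ]
```

```bash
cat >> h.py <<'E'
from scipy.spatial.transform import Rotation as Ro
def state(p=True):
    s=arm.get_state();R=Ro.from_euler('xyz',s['tcp_rot']);X=R.as_matrix()
    if p: print("t%.2f"%s['clock'],"pos",np.round(s['ee_pos'],1),"psi %.1f"%np.degrees(np.arctan2(X[1,0],X[0,0])),"F",np.round(s['ft_force'],1),"open %.1f"%s['opening'],"q",np.round(s['q'],2),"down",np.round(X[:,1],3))
    return s,R
def plan(x,y,z,psi):
    s,R=state()
    d=np.array([x,y,z])-s['ee_pos']; print("tool shift",np.round(R.inv().apply(d),1))
    G=Ro.from_euler('xyz',[-np.pi/2,0,np.radians(psi)]); rv=(R.inv()*G).as_rotvec(); print("turn",np.round(rv,3),"deg",np.degrees(rv).round(1)); print("shift if turned first",np.round(G.inv().apply(d),1))
E
python3 -c "
from h import *
plan(595.5,-200,150,67.4)"
```

```text
t0.10 pos [255.7 597.  230.3] psi 66.8 F [0.3 0.1 0.2] open 85.5 q [ 0.99  0.25  1.56  0.    1.34 -0.17] down [-0.001 -0.001 -1.   ]
tool shift [-598.7   81.1 -626.3]
turn [-0.    -0.01  -0.002] deg [-0.  -0.6 -0.1]
shift if turned first [-605.2   80.3 -620. ]
```

Emit:
{"method": "drive_tool", "body": {"motion": [[[0, -33.3, 0, -34.8, 0, 0, 0], [0, -33.3, 0, -34.8, 0, 0, 0], [0, -33.3, 0, -34.8, 0, 0, 0], [0, -33.3, 0, -34.8, 0, 0, 0], [0, -33.3, 0, -34.8, 0, 0, 0], [0, -33.3, 0, -34.8, 0, 0, 0], [0, -33.3, 0, -34.8, 0, 0, 0], [0, -33.3, 0, -34.8, 0, 0, 0], [0, -33.3, 0, -34.8, 0, 0, 0], [0, -33.3, 0, -34.8, 0, 0, 0], [0, -33.3, 0, -34.8, 0, 0, 0], [0, -33.3, 0, -34.8, 0, 0, 0], [0, -33.3, 0, -34.8, 0, 0, 0], [0, -33.3, 0, -34.8, 0, 0, 0], [0, -33.3, 0, -34.8, 0, 0, 0], [0, -33.3, 0, -34.8, 0, 0, 0], [0, -33.3, 0, -34.8, 0, 0, 0], [0, -33.3, 0, -34.8, 0, 0, 0], [0, 0, 40, 0, 0, 0, 0], [0, 0, 40, 0, 0, 0, 0]]]}}

```text
clock: 2.6
ee_pos: [595.8, -201.0, 150.1]
tcp_rot: [-1.571, -0.0, 1.165]
ft_force: [0.7, -0.0, 0.2]
opening: 85.6
```

```bash
python3 -c "
from h import *
plan(595.5,-200,30,67.4)
for n in('top','side'):
    im=arm.snapshot(n);u=proj(n,[595,-200,20]).astype(int);crop(im,max(u[0]-60,0),max(u[1]-60,0),120,110,5 if n=='top' else 5,'A1'+n+'.png')
"
```

```text
t2.60 pos [ 595.8 -201.   150.1] psi 66.7 F [ 0.7 -0.   0.2] open 85.6 q [-0.51  0.28  1.67  0.    1.19 -1.67] down [ 0. -0. -1.]
tool shift [  0.8 120.1   0.7]
turn [ 0.    -0.012  0.   ] deg [ 0.  -0.7  0. ]
shift if turned first [  0.8 120.1   0.6]
```

View pics/A1top.png

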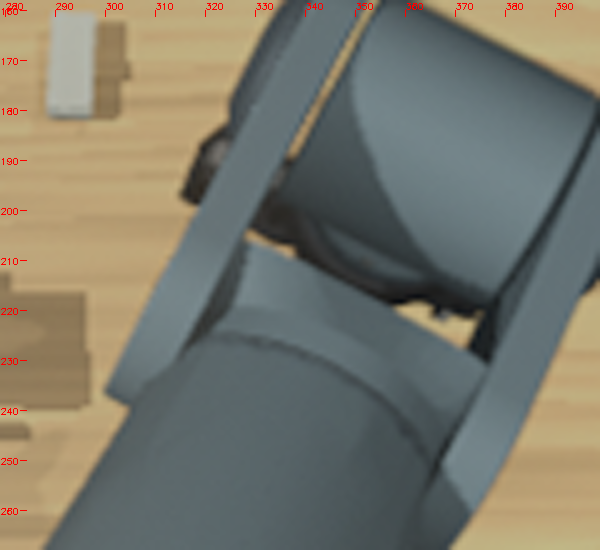

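View pics/A1side.png

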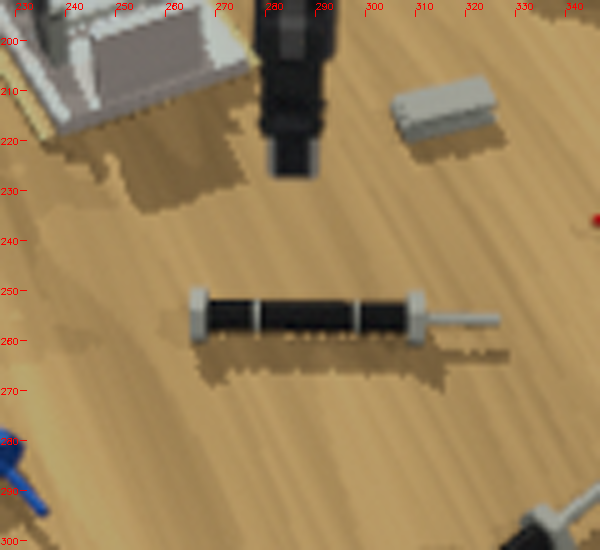

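Emit:
{"method": "drive_tool", "body": {"motion": [[[0, 0.5, 40, 0.5, 0, -0.012, 0], [0, 0, 40, 0, 0, 0, 0], [0, 0, 40, 0, 0, 0, 0], [0, 0, 20, 0, 0, 0, 0], [0, 0, 6, 0, 0, 0, 0], [0.5, 0, 0, 0, 0, 0, 0], [0.6, 0, 0, 0, 0, 0, 0], [0.9, 0, 0, 0, 0, 0, 0], [1, 0, 0, 0, 0, 0, 0], [1, 0, 0, 0, 0, 0, 0], [1, 0, 0, 0, 0, 0, 0]]], "grip_force": 80}}

```text
clock: 4.08
ee_pos: [595.9, -199.8, 6.3]
tcp_rot: [-1.572, 0.0, 1.178]
ft_force: [-2.4, 0.5, 5.6]
opening: 12.2
```

```bash
python3 -c "
from h import *
state()
im=arm.snapshot('side');crop(im,230,200,120,110,5,'A2.png')
"
```

```text
t4.08 pos [ 595.9 -199.8    6.3] psi 67.5 F [-2.4  0.5  5.6] open 12.2 q [-0.5   0.48  1.71 -0.    0.95 -1.68] down [ 0.001 -0.001 -1.   ]
```

View pics/A2.png

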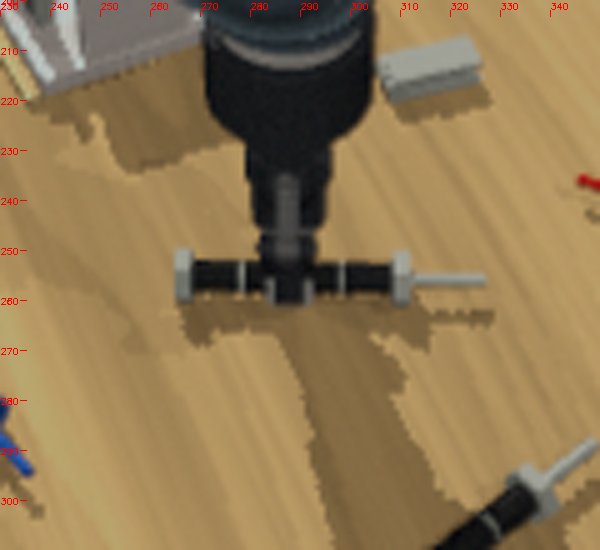

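Emit:
{"method": "drive_tool", "body": {"motion": [[[1, 0, 0, 0, 0, 0, 0], [1, 0, 0, 0, 0, 0, 0]]]}}

```text
clock: 4.38
ee_pos: [595.9, -199.8, 6.3]
tcp_rot: [-1.572, 0.0, 1.178]
ft_force: [-1.8, 1.6, 5.8]
opening: 12.5
```

Emit:
{"method": "drive_tool", "body": {"motion": [[[0.5, 0, 0, 0, 0, 0, 0], [0.5, 0, 0, 0, 0, 0, 0], [0.5, 0, 4, 0, 0, 0, 0], [0.5, 0, 0, 0, 0, 0, 0], [0.8, 0, 0, 0, 0, 0, 0], [1, 0, 0, 0, 0, 0, 0], [1, 0, 0, 0, 0, 0, 0], [1, 0, 0, 0, 0, 0, 0], [1, 0, 0, 0, 0, 0, 0]]]}}

```text
clock: 5.5
ee_pos: [595.6, -199.6, 1.5]
tcp_rot: [-1.571, 0.0, 1.178]
ft_force: [-1.0, -0.1, 2.9]
opening: 13.1
```

Emit:
{"method": "drive_tool", "body": {"motion": [[[1, 0, -20, 0, 0, 0, 0], [1, 0, -30, 0, 0, 0, 0], [1, 0, -30, 0, 0, 0, 0], [1, 0, -30, 0, 0, 0, 0], [1, 0, 0, 0, 0, 0, 0]]]}}

```text
clock: 6.12
ee_pos: [597.4, -200.5, 115.1]
tcp_rot: [-1.578, 0.001, 1.178]
ft_force: [0.8, 0.8, -1.3]
opening: 13.0
```

```bash
python3 -c "
from h import *
state()
im=arm.snapshot('side');crop(im,230,160,120,110,5,'A3.png')
"
```

```text
t6.12 pos [ 597.4 -200.5  115.1] psi 67.5 F [ 0.8  0.8 -1.3] open 13.0 q [-0.5   0.32  1.69  0.    1.12 -1.68] down [ 0.006 -0.003 -1.   ]
```

View pics/A3.png

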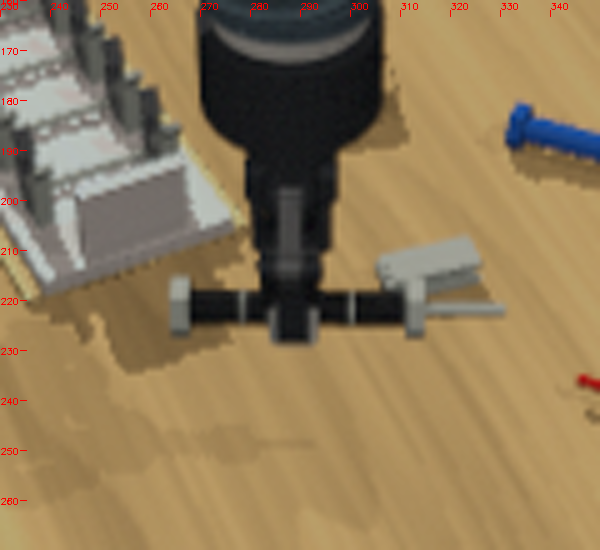

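```bash
python3 -c "
from h import *
print(proj('side',[597.4,-200.5,125.5]))
plan(557.4,174.8,115,95.7)
"
```

```text
[288.36927457 220.76799591]
t6.17 pos [ 596.1 -199.8  112.8] psi 67.5 F [-0.4 -0.1 -1. ] open 12.8 q [-0.5   0.32  1.69 -0.    1.12 -1.68] down [ 0.002 -0.001 -1.   ]
tool shift [331.3  -2.8 179.1]
turn [ 0.003 -0.492 -0.001] deg [  0.2 -28.2  -0.1]
shift if turned first [376.6  -2.2   1.3]
```

Emit:
{"method": "drive_tool", "body": {"motion": [[[1, 0, 0, 0, 0, -0.1, 0], [1, 0, 0, 0, 0, -0.1, 0], [1, 0, 0, 0, 0, -0.1, 0], [1, 0, 0, 0, 0, -0.1, 0], [1, 0, 0, 0, 0, -0.092, 0], [1, 37.7, -0.3, 0.1, 0, 0, 0], [1, 37.7, 0, 0.1, 0, 0, 0], [1, 37.7, 0, 0.1, 0, 0, 0], [1, 37.7, 0, 0.1, 0, 0, 0], [1, 37.7, 0, 0.1, 0, 0, 0], [1, 37.7, 0, 0.1, 0, 0, 0], [1, 37.7, 0, 0.1, 0, 0, 0], [1, 37.7, 0, 0.1, 0, 0, 0], [1, 37.7, 0, 0.1, 0, 0, 0], [1, 37.7, 0, 0.1, 0, 0, 0], [1, 0, 0, 0, 0, 0, 0], [1, 0, 0, 0, 0, 0, 0]]]}}

```text
clock: 8.3
ee_pos: [556.3, 175.1, 110.3]
tcp_rot: [-1.569, 0.0, 1.67]
ft_force: [-0.1, -0.4, -0.4]
opening: 13.0
```

```bash
cat > look.py <<'E'
from h import *
import sys
p=float
x,y,z=map(p,sys.argv[1:4]);tag=sys.argv[4];w=int(sys.argv[5]) if len(sys.argv)>5 else 110
views=sys.argv[6].split(',') if len(sys.argv)>6 else ('top','side')
plan(x,y,z,p(sys.argv[7]) if len(sys.argv)>7 else 95.7)
for n in views:
    im=arm.snapshot(n);u=proj(n,[x,y,z]).astype(int);x0=int(np.clip(u[0]-w//2,0,560-w));y0=int(np.clip(u[1]-w//2,0,420-w));crop(im,x0,y0,w,w,580//w,tag+n+'.png')
E
python3 look.py 557.4 174.8 60 A4 110
```

```text
t8.30 pos [556.3 175.1 110.3] psi 95.7 F [-0.1 -0.4 -0.4] open 13.0 q [ 0.11  0.23  1.81 -0.    1.1  -1.56] down [-0.002 -0.001 -1.   ]
tool shift [-0.4 50.3 -1.2]
turn [-0.002 -0.    -0.   ] deg [-0.1 -0.  -0. ]
shift if turned first [-0.4 50.3 -1.1]
```

View pics/A4top.png

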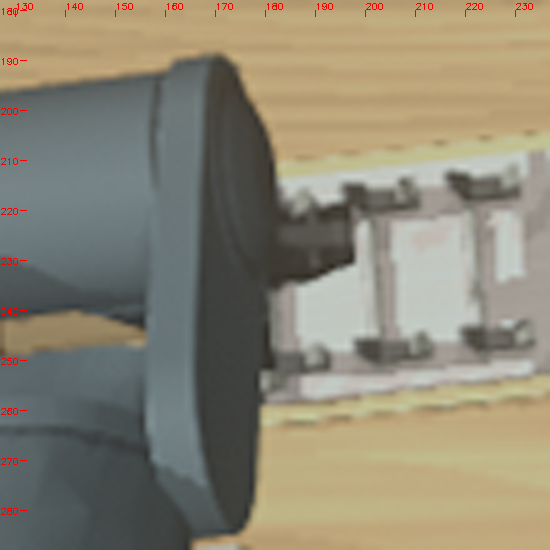

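View pics/A4side.png

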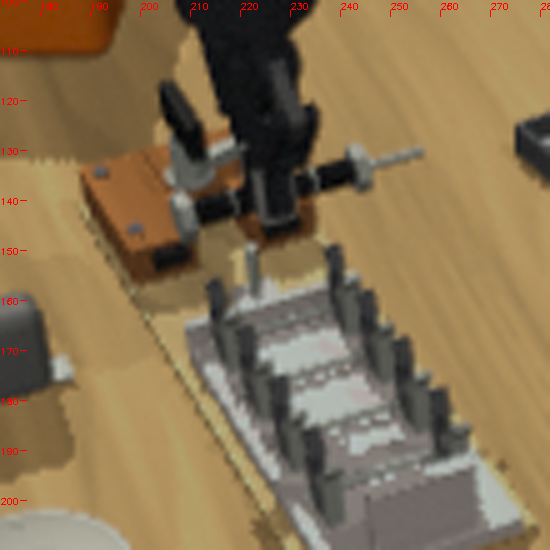

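```bash
python3 -c "
from h import *
c=np.array([556.3,175.1,120.8])
for a in(3,5.7,9):
  e=np.array([np.cos(np.radians(a)),np.sin(np.radians(a)),0]);print(a,proj('side',c-52*e),proj('side',c+52*e),proj('side',c))
"
```

```text
3 [207.40990701 142.32695243] [242.81274067 133.39928529] [225.32095972 137.81025418]
5.7 [207.68932264 142.78403251] [242.49430697 132.96575664] [225.32095972 137.81025418]
9 [208.08572499 143.3290106 ] [242.05527362 132.45189361] [225.32095972 137.81025418]
```

Emit:
{"method": "drive_tool", "body": {"motion": [[[1, -0.4, 20, -1.1, 0, 0, 0], [1, 0, 20, 0, 0, 0, 0], [1, 0, 12, 0, 0, 0, 0], [1, 0, 0, 0, 0, 0, 0]]]}}

```text
clock: 8.9
ee_pos: [556.9, 175.0, 57.6]
tcp_rot: [-1.567, 0.0, 1.67]
ft_force: [-0.5, -0.3, -0.8]
opening: 13.1
```

```bash
python3 look.py 557.4 174.8 60 A5 80 side
```

```text
t8.90 pos [556.9 175.   57.6] psi 95.7 F [-0.5 -0.3 -0.8] open 13.1 q [ 0.11  0.31  1.82  0.    1.01 -1.56] down [-0.004 -0.    -1.   ]
tool shift [-0.2 -2.4 -0.4]
turn [-0.004 -0.    -0.   ] deg [-0.2 -0.  -0. ]
shift if turned first [-0.2 -2.4 -0.4]
```

View pics/A5side.png

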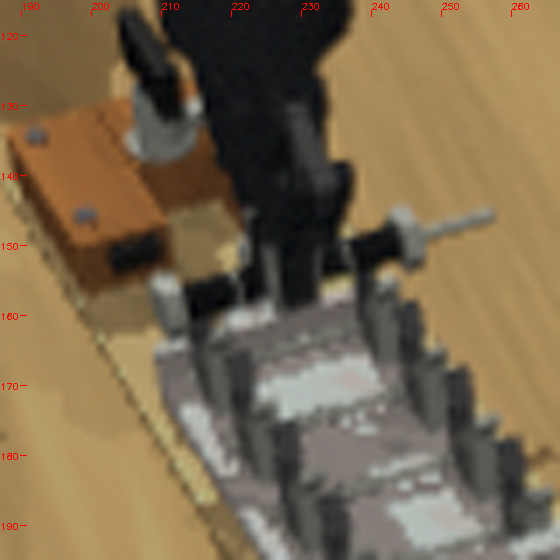

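Emit:
{"method": "drive_tool", "body": {"motion": [[[1, 0, 6, 0, 0, 0, 0], [1, 0, 5, 0, 0, 0, 0], [1, 0, 4, 0, 0, 0, 0], [1, 0, 0, 0, 0, 0, 0]]]}}

```text
clock: 9.45
ee_pos: [558.2, 175.1, 44.4]
tcp_rot: [-1.571, 0.0, 1.67]
ft_force: [-0.0, -1.0, -0.1]
opening: 12.9
```

Emit:
{"method": "drive_tool", "body": {"motion": [[[1, 0, 4, 0, 0, 0, 0], [1, 0, 4, 0, 0, 0, 0], [1, 0, 0, 0, 0, 0, 0]]]}}

```text
clock: 9.82
ee_pos: [559.1, 175.8, 37.0]
tcp_rot: [-1.573, -0.001, 1.67]
ft_force: [3.0, 4.3, -0.7]
opening: 13.0
```

Emit:
{"method": "drive_tool", "body": {"motion": [[[1, 0, 4, 0, 0, 0, 0], [1, 0, 2, 0, 0, 0, 0], [1, 0, 0, 0, 0, 0, 0]]]}}

```text
clock: 10.2
ee_pos: [558.8, 175.8, 33.1]
tcp_rot: [-1.571, -0.0, 1.67]
ft_force: [-7.2, 2.1, 18.9]
opening: 13.2
```

Emit:
{"method": "drive_tool", "body": {"motion": [[[1, 0, 2, 0, 0, 0, 0], [1, 0, 2, 0, 0, 0, 0], [1, 0, 0, 0, 0, 0, 0]]]}}

```text
clock: 10.58
ee_pos: [559.0, 175.8, 32.7]
tcp_rot: [-1.568, 0.0, 1.671]
ft_force: [-21.2, -1.4, 44.3]
opening: 12.7
```

```bash
python3 look.py 557.4 174.8 40 A6 80 side
```

```text
t10.57 pos [559.  175.8  32.7] psi 95.7 F [-21.2  -1.4  44.3] open 12.7 q [ 0.11  0.36  1.82 -0.    0.96 -1.56] down [-0.002 -0.    -1.   ]
tool shift [-0.8 -7.3  1.7]
turn [-0.002  0.001 -0.   ] deg [-0.1  0.  -0. ]
shift if turned first [-0.8 -7.3  1.7]
```

View pics/A6side.png

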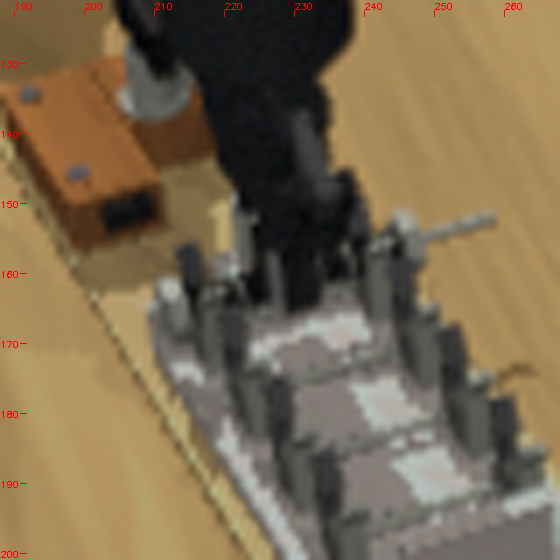

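```bash
python3 -c "
from h import *
e=np.array([np.cos(.0995),np.sin(.0995),0])
for z in(38,40,44,48):
  c=np.array([557.8,175,z]);print(z,proj('side',c-52*e),proj('side',c+52*e),proj('side',c+92*e))
"
```

```text
38 [211.81746876 166.5729097 ] [245.01626965 156.58677675] [257.34949667 152.87696671]
40 [211.73452417 166.02077316] [244.96987823 156.0380125 ] [257.31623594 152.32959002]
44 [211.56810368 164.9129632 ] [244.87680562 154.93705643] [257.24950873 151.23145022]
48 [211.40097095 163.80041217] [244.78334465 153.83150641] [257.18250573 150.12877186]
```

Emit:
{"method": "drive_tool", "body": {"motion": [[[1, 0, -4, 0, 0, 0, 0], [1, 0, 0, 0, 0, 0, 0]]]}}

```text
clock: 10.88
ee_pos: [558.9, 175.7, 33.1]
tcp_rot: [-1.571, -0.0, 1.67]
ft_force: [-7.0, 0.9, 17.4]
opening: 13.3
```

Emit:
{"method": "drive_tool", "body": {"motion": [[[0.5, 0, 0, 0, 0, 0, 0], [0.5, 0, 0, 0, 0, 0, 0], [0.5, 0, 0, 0, 0, 0, 0], [0.5, 0, -10, 0, 0, 0, 0], [0.5, 0, -30, 0, 0, 0, 0], [0.5, 0, -40, 0, 0, 0, 0], [0.5, 0, 0, 0, 0, 0, 0]]]}}

```text
clock: 11.75
ee_pos: [560.8, 175.8, 114.8]
tcp_rot: [-1.578, -0.0, 1.67]
ft_force: [0.4, 0.0, -0.2]
opening: 42.8
```

```bash
python3 look.py 557.4 174.8 40 A7 80 side
```

```text
t11.75 pos [560.8 175.8 114.8] psi 95.7 F [ 0.4  0.  -0.2] open 42.8 q [ 0.11  0.23  1.8   0.    1.1  -1.56] down [ 0.007  0.001 -1.   ]
tool shift [-0.7 74.8  4.1]
turn [ 0.008 -0.     0.   ] deg [ 0.4 -0.   0. ]
shift if turned first [-0.6 74.8  3.5]
```

View pics/A7side.png

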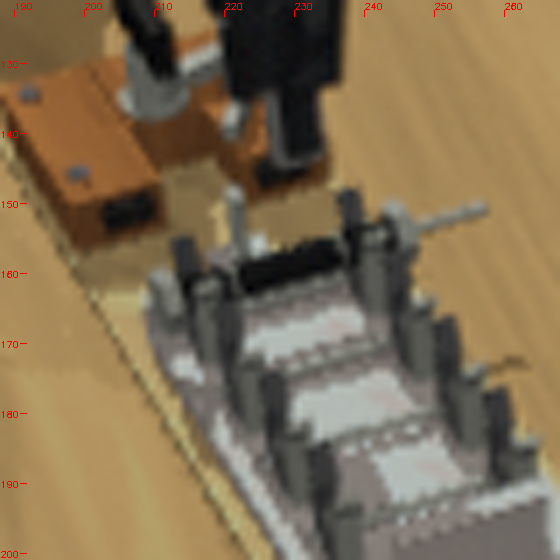

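```bash
python3 -c "
from h import *
plan(599,-370,130,111)"
```

```text
t11.80 pos [559.2 175.6 112.5] psi 95.7 F [-0.5 -0.5 -0.1] open 42.9 q [ 0.11  0.23  1.81  0.    1.1  -1.56] down [ 0.003  0.001 -1.   ]
tool shift [-546.8  -17.7   14.5]
turn [ 0.003 -0.267 -0.   ] deg [  0.2 -15.3  -0. ]
shift if turned first [-523.6  -17.5  158.4]
```

Emit:
{"method": "drive_tool", "body": {"motion": [[[0.5, -45.5, -1.5, 1.2, 0, 0, 0], [0.3, -45.5, -1.5, 1.2, 0, 0, 0], [0, -45.5, -1.5, 1.2, 0, 0, 0], [0, -45.5, -1.5, 1.2, 0, 0, 0], [0, -45.5, -1.5, 1.2, 0, 0, 0], [0, -45.5, -1.5, 1.2, 0, 0, 0], [0, -45.5, -1.5, 1.2, 0, 0, 0], [0, -45.5, -1.5, 1.2, 0, 0, 0], [0, -45.5, -1.5, 1.2, 0, 0, 0], [0, -45.5, -1.5, 1.2, 0, 0, 0], [0, -45.5, -1.5, 1.2, 0, 0, 0], [0, -45.5, -1.5, 1.2, 0, 0, 0], [0, 0, 0, 0, 0, -0.09, 0], [0, 0, 0, 0, 0, -0.09, 0], [0, 0, 0, 0, 0, -0.087, 0], [0, 0, 0, 0, 0, 0, 0]]]}}

```text
clock: 13.8
ee_pos: [597.2, -368.8, 126.7]
tcp_rot: [-1.569, -0.003, 1.936]
ft_force: [0.4, 0.4, 0.0]
opening: 85.9
```

```bash
python3 -c "
from h import *
plan(599,-370,130,111)
t=arm.snapshot('top');s=arm.snapshot('side')
cv2.imwrite('pics/t8.png',t[:,:,::-1]);cv2.imwrite('pics/s8.png',s[:,:,::-1])
crop(t,155,198,120,66,6,'d8.png');crop(s,200,145,85,72,8,'e8.png');crop(s,200,235,160,115,5,'f8.png')
"
```

```text
t13.80 pos [ 597.2 -368.8  126.7] psi 110.9 F [0.4 0.4 0. ] open 85.9 q [-0.71  0.46  1.48  0.    1.2  -2.65] down [-0.002  0.002 -1.   ]
tool shift [-1.8 -3.3 -1.2]
turn [-0.001 -0.001  0.003] deg [-0.1 -0.1  0.2]
shift if turned first [-1.8 -3.3 -1.2]
```

View pics/d8.png

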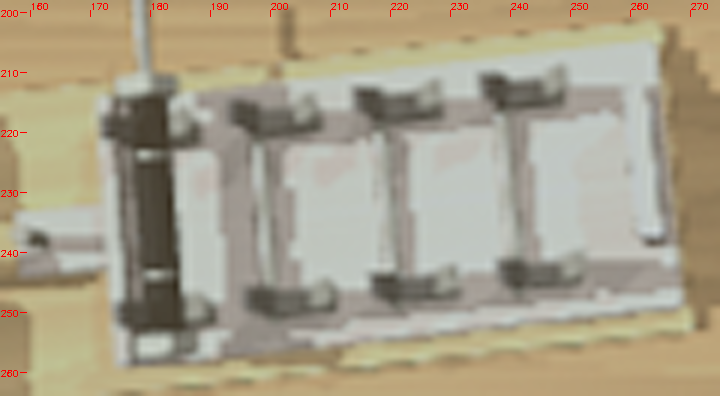

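View pics/e8.png

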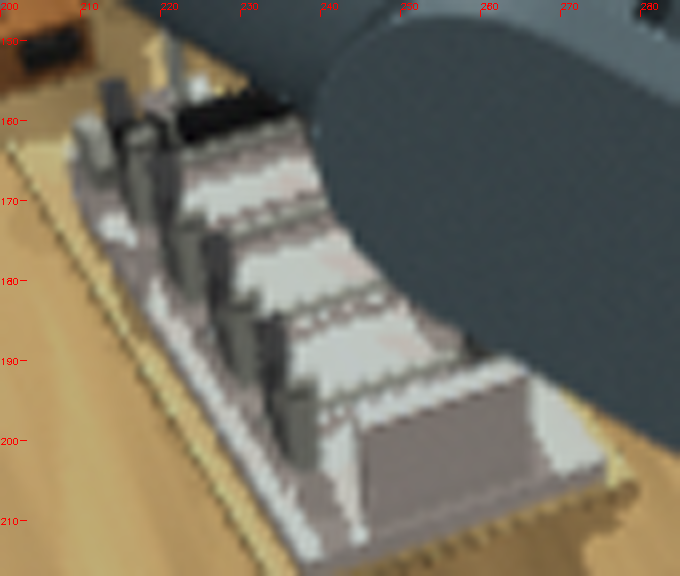

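View pics/f8.png

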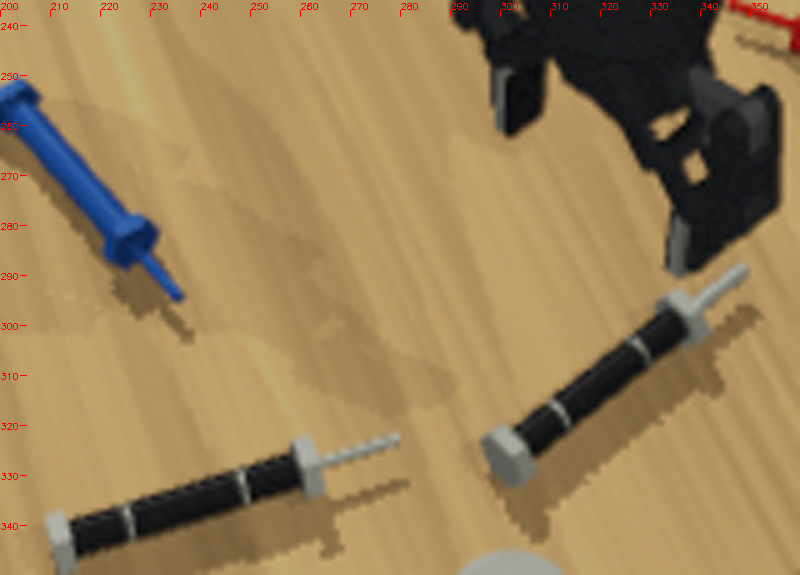

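```bash
python3 -c "
from h import *
np.set_printoptions(precision=1,suppress=True)
r=tri((180.5,255),(210,162.5));f=tri((178.7,211.5),(243,152.8));print(r,f,(r+f)/2)
for z in(40,50): print(back('top',180.3,233.5,z))
for k in T: T[k]=[(a-2.1,b) for a,b in T[k]]
m=(np.array(T['jm'][0])+T['pm'][0]+T['jp'][0]+T['pp'][0])/4;print(back('top',*m,59))
e=np.array([np.cos(.0995),np.sin(.0995),0]);n=np.array([-e[1],e[0],0])
for dy in(0,5):
 for z in(40,44,48,52):
  c=np.array([557.8,175,z])+dy*n;print(dy,z,[proj(w,c+s*e) for w in('side','top') for s in(-52,52,92)])
"
```

```text
[506.9 183.8  43.1] [610.2 190.1  45.7] [558.6 186.9  44.4]
[560.7 185.9  40. ]
[559.7 183.6  50. ]
[557.8 178.8  59. ]
0 40 [array([211.7, 166. ]), array([245., 156.]), array([257.3, 152.3]), array([186.5, 256.2]), array([183.1, 213.4]), array([181.9, 197.2])]
0 44 [array([211.6, 164.9]), array([244.9, 154.9]), array([257.2, 151.2]), array([186.1, 256.1]), array([182.8, 213.2]), array([181.5, 196.9])]
0 48 [array([211.4, 163.8]), array([244.8, 153.8]), array([257.2, 150.1]), array([185.8, 256. ]), array([182.4, 212.9]), array([181.1, 196.7])]
0 52 [array([211.2, 162.7]), array([244.7, 152.7]), array([257.1, 149. ]), array([185.4, 256. ]), array([182. , 212.7]), array([180.7, 196.4])]
5 40 [array([211.1, 165.1]), array([244.3, 155.1]), array([256.6, 151.5]), array([184.4, 256.4]), array([181.1, 213.6]), array([179.8, 197.5])]
5 44 [array([211., 164.]), array([244.2, 154. ]), array([256.6, 150.4]), array([184. , 256.4]), array([180.7, 213.4]), array([179.4, 197.2])]
5 48 [array([210.8, 162.9]), array([244.1, 152.9]), array([256.5, 149.3]), array([183.7, 256.3]), array([180.3, 213.2]), array([179. , 196.9])]
5 52 [array([210.6, 161.7]), array([244. , 151.8]), array([256.4, 148.1]), array([183.3, 256.2]), array([179.9, 212.9]), array([178.7, 196.6])]
```

Emit:
{"method": "drive_tool", "body": {"motion": [[[0, -1.8, 35, -1.2, 0, 0, 0], [0, 0, 35, 0, 0, 0, 0], [0, 0, 35, 0, 0, 0, 0], [0.3, 0, 15, 0, 0, 0, 0], [0.5, 0, 5, 0, 0, 0, 0], [0.6, 0, 0, 0, 0, 0, 0], [0.8, 0, 0, 0, 0, 0, 0], [1, 0, 0, 0, 0, 0, 0], [1, 0, 0, 0, 0, 0, 0], [1, 0, 0, 0, 0, 0, 0], [1, 0, 0, 0, 0, 0, 0]]]}}

```text
clock: 15.28
ee_pos: [600.8, -371.6, 5.7]
tcp_rot: [-1.572, 0.003, 1.937]
ft_force: [-1.1, 1.2, 6.2]
opening: 12.6
```

```bash
python3 look.py 599 -370 20 B1 110 side 111
```

```text
t15.28 pos [ 600.8 -371.6    5.7] psi 111.0 F [-1.1  1.2  6.2] open 12.6 q [-0.71  0.63  1.49  0.    1.02 -2.65] down [ 0.002 -0.002 -1.   ]
tool shift [  2.1 -14.3   1.1]
turn [ 0.001 -0.    -0.003] deg [ 0.1 -0.  -0.1]
shift if turned first [  2.2 -14.3   1.1]
```

View pics/B1side.png

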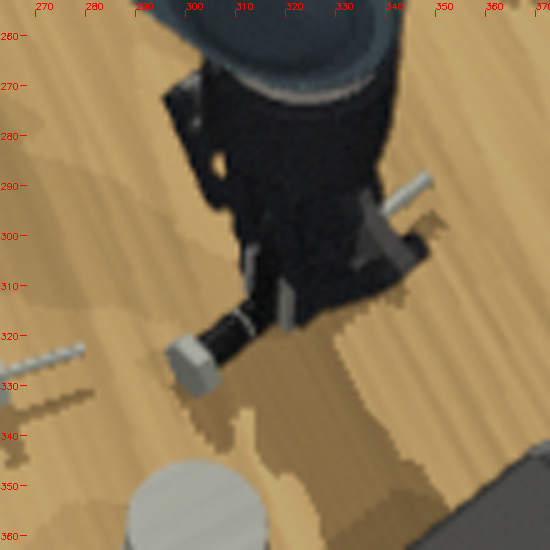

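Emit:
{"method": "drive_tool", "body": {"motion": [[[0.5, 0, 0, 0, 0, 0, 0], [0.5, 0, 0, 0, 0, 0, 0], [0.5, 0, 4, 0, 0, 0, 0], [0.5, 0, 0, 0, 0, 0, 0], [0.8, 0, 0, 0, 0, 0, 0], [1, 0, 0, 0, 0, 0, 0], [1, 0, 0, 0, 0, 0, 0], [1, 0, 0, 0, 0, 0, 0], [1, 0, 0, 0, 0, 0, 0]]]}}

```text
clock: 16.45
ee_pos: [600.3, -371.1, 0.6]
tcp_rot: [-1.572, 0.001, 1.937]
ft_force: [-0.5, 1.3, 5.6]
opening: 13.1
```

Emit:
{"method": "drive_tool", "body": {"motion": [[[1, 0, -15, 0, 0, 0, 0], [1, 0, -30, 0, 0, 0, 0], [1, 0, -40, 0, 0, 0, 0], [1, 0, -40, 0, 0, 0, 0], [1, 0, 0, 0, 0, 0, 0]]]}}

```text
clock: 17.08
ee_pos: [601.8, -372.5, 129.9]
tcp_rot: [-1.575, 0.008, 1.937]
ft_force: [-0.5, -1.0, -1.3]
opening: 13.2
```

```bash
python3 look.py 599 -370 120 B2 110 side 111; python3 -c "
from h import *
plan(400,330,200,95.7)"
```

```text
t17.07 pos [ 601.8 -372.5  129.9] psi 111.0 F [-0.5 -1.  -1.3] open 13.2 q [-0.71  0.47  1.47 -0.    1.2  -2.65] down [ 0.006 -0.006 -1.   ]
tool shift [3.4 9.8 1.8]
turn [ 0.004 -0.    -0.008] deg [ 0.2 -0.  -0.4]
shift if turned first [3.3 9.9 1.7]
t17.12 pos [ 600.5 -371.4  126.8] psi 111.0 F [-0.5  0.4 -0.8] open 13.7 q [-0.71  0.47  1.47 -0.    1.2  -2.65] down [ 0.003 -0.002 -1.   ]
tool shift [726.4 -75.5 -64.1]
turn [ 0.002  0.267 -0.003] deg [ 0.1 15.3 -0.2]
shift if turned first [717.9 -73.2 129.8]
```

View pics/B2side.png

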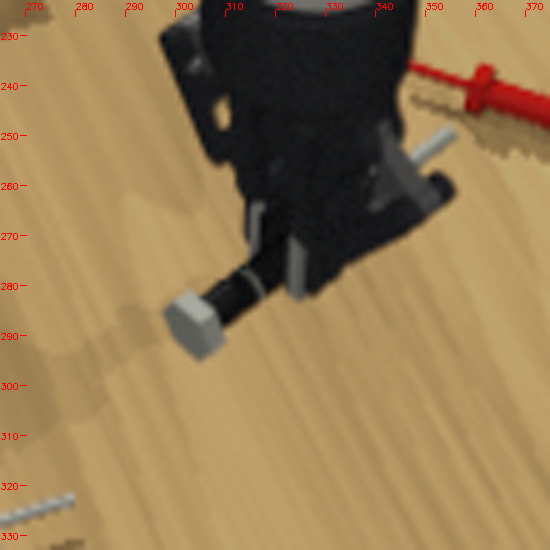

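Emit:
{"method": "drive_tool", "body": {"motion": [[[1, 0, 0, 0, 0, 0.09, 0], [1, 0, 0, 0, 0, 0.09, 0], [1, 0, 0, 0, 0, 0.087, 0], [1, 44.9, -4.6, 8.1, 0, 0, 0], [1, 44.9, -4.6, 8.1, 0, 0, 0], [1, 44.9, -4.6, 8.1, 0, 0, 0], [1, 44.9, -4.6, 8.1, 0, 0, 0], [1, 44.9, -4.6, 8.1, 0, 0, 0], [1, 44.9, -4.6, 8.1, 0, 0, 0], [1, 44.9, -4.6, 8.1, 0, 0, 0], [1, 44.9, -4.6, 8.1, 0, 0, 0], [1, 44.9, -4.6, 8.1, 0, 0, 0], [1, 44.9, -4.6, 8.1, 0, 0, 0], [1, 44.9, -4.6, 8.1, 0, 0, 0], [1, 44.9, -4.6, 8.1, 0, 0, 0], [1, 44.9, -4.6, 8.1, 0, 0, 0], [1, 44.9, -4.6, 8.1, 0, 0, 0], [1, 44.9, -4.6, 8.1, 0, 0, 0], [1, 44.9, -4.6, 8.1, 0, 0, 0], [1, 0, 0, 0, 0, 0, 0]]]}}

```text
clock: 19.62
ee_pos: [397.8, 332.9, 196.7]
tcp_rot: [-1.568, 0.001, 1.674]
ft_force: [-0.7, -0.3, -0.7]
opening: 13.1
```

```bash
python3 -c "
from h import *
state()
t=arm.snapshot('top');s=arm.snapshot('side')
cv2.imwrite('pics/t9.png',t[:,:,::-1]);cv2.imwrite('pics/s9.png',s[:,:,::-1])
crop(t,160,198,64,66,9,'d9.png');crop(s,200,140,60,55,11,'e9.png')
"
```

```text
t19.62 pos [397.8 332.9 196.7] psi 95.9 F [-0.7 -0.3 -0.7] open 13.1 q [ 0.48 -0.03  1.92  0.    1.25 -1.2 ] down [-0.003 -0.001 -1.   ]
```

View pics/d9.png

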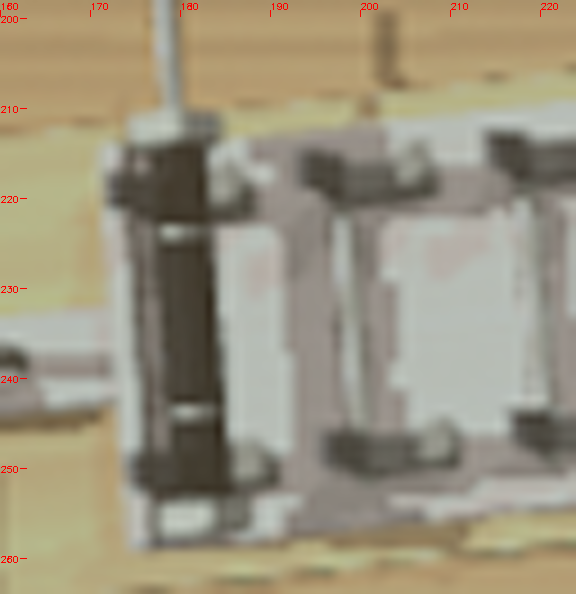

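View pics/e9.png

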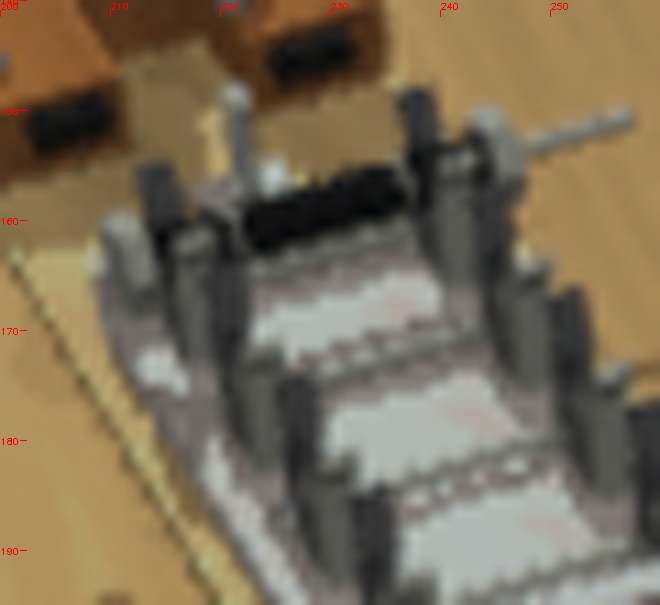

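View pics/s9.png

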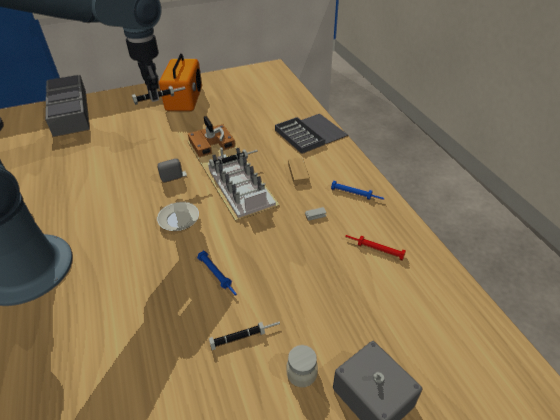

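```bash
python3 -c "
from h import *
plan(562,130.5,115,95.7)"
```

```text
t19.73 pos [398.6 330.9 196.5] psi 95.7 F [-0.6  0.7 -1. ] open 13.1 q [ 0.47 -0.03  1.92 -0.    1.25 -1.2 ] down [-0.003 -0.002 -1.   ]
tool shift [-215.6   81.5 -142.7]
turn [-0.003  0.001 -0.001] deg [-0.2  0.  -0.1]
shift if turned first [-215.6   81.5 -142.6]
```

Emit:
{"method": "drive_tool", "body": {"motion": [[[1, -36, 0, -23.8, 0, 0, 0], [1, -36, 0, -23.8, 0, 0, 0], [1, -36, 0, -23.8, 0, 0, 0], [1, -36, 0, -23.8, 0, 0, 0], [1, -36, 0, -23.8, 0, 0, 0], [1, -35.6, 0, -23.7, 0, 0, 0], [1, 0, 27, 0, 0, 0, 0], [1, 0, 27, 0, 0, 0, 0], [1, 0, 27, 0, 0, 0, 0], [1, 0, 25, 0, 0, 0, 0], [1, 0, 20, 0, 0, 0, 0], [1, 0, 0, 0, 0, 0, 0], [1, 0, 0, 0, 0, 0, 0]]]}}

```text
clock: 21.35
ee_pos: [563.7, 130.6, 73.0]
tcp_rot: [-1.572, 0.0, 1.67]
ft_force: [1.1, 0.2, -1.0]
opening: 12.9
```

```bash
python3 look.py 562 130.5 60 B4 80
```

```text
t21.35 pos [563.7 130.6  73. ] psi 95.7 F [ 1.1  0.2 -1. ] open 12.9 q [ 0.03  0.28  1.84 -0.    1.03 -1.64] down [ 0.001 -0.    -1.   ]
tool shift [ 0.1 13.   1.7]
turn [ 0.001 -0.001 -0.   ] deg [ 0.1 -0.  -0. ]
shift if turned first [ 0.1 13.   1.7]
```

View pics/B4side.png

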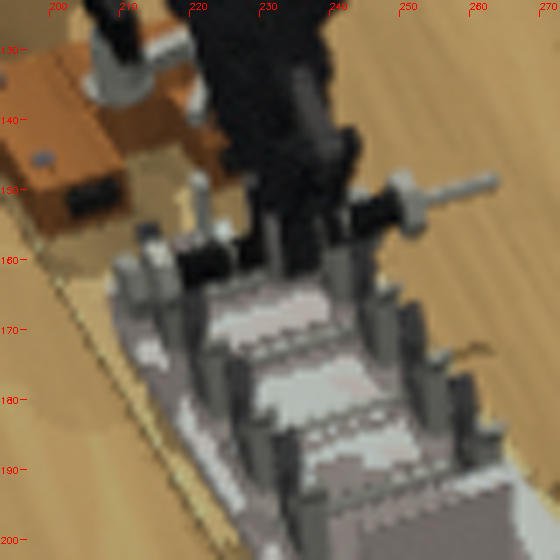

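View pics/B4top.png

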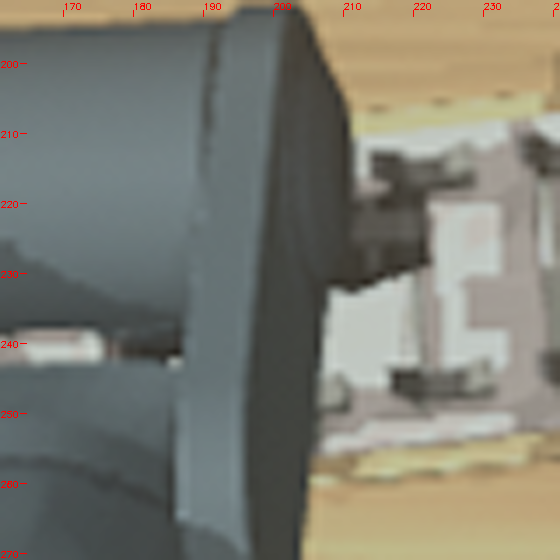

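Emit:
{"method": "drive_tool", "body": {"motion": [[[1, 0, 10, 1.5, 0, 0, 0], [1, 0, 10, 0, 0, 0, 0], [1, 0, 6, 0, 0, 0, 0], [1, 0, 0, 0, 0, 0, 0]]]}}

```text
clock: 21.95
ee_pos: [560.9, 130.7, 45.2]
tcp_rot: [-1.569, -0.0, 1.67]
ft_force: [-0.1, 0.6, 0.8]
opening: 13.1
```

```bash
python3 look.py 562 130.5 50 B5 60 side
```

```text
t21.95 pos [560.9 130.7  45.2] psi 95.7 F [-0.1  0.6  0.8] open 13.1 q [ 0.03  0.32  1.85 -0.    0.98 -1.64] down [-0.002 -0.    -1.   ]
tool shift [-0.3 -4.8 -1.1]
turn [-0.002 -0.     0.   ] deg [-0.1 -0.   0. ]
shift if turned first [-0.3 -4.8 -1.1]
```

View pics/B5side.png

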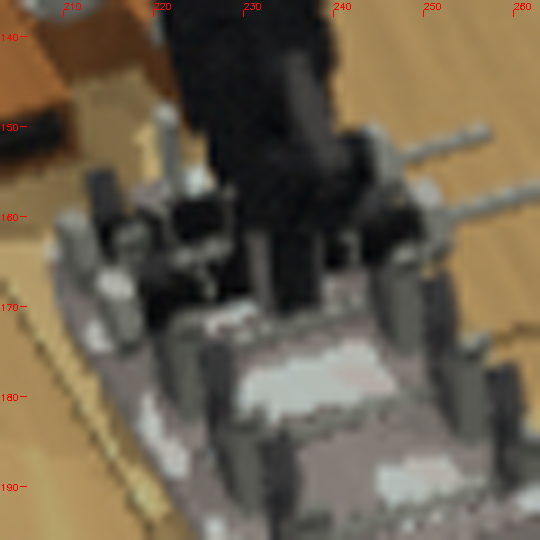

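Emit:
{"method": "drive_tool", "body": {"motion": [[[1, 0, 4, 0, 0, 0, 0], [1, 0, 3, 0, 0, 0, 0], [1, 0, 0, 0, 0, 0, 0]]]}}

```text
clock: 22.38
ee_pos: [562.5, 130.9, 40.0]
tcp_rot: [-1.573, -0.0, 1.67]
ft_force: [1.2, 1.3, 2.8]
opening: 13.1
```

Emit:
{"method": "drive_tool", "body": {"motion": [[[1, 0, 3, 0, 0, 0, 0], [1, 0, 2, 0, 0, 0, 0], [1, 0, 0, 0, 0, 0, 0]]]}}

```text
clock: 22.75
ee_pos: [561.2, 131.1, 33.8]
tcp_rot: [-1.57, -0.001, 1.67]
ft_force: [1.2, 3.2, 0.2]
opening: 13.1
```

Emit:
{"method": "drive_tool", "body": {"motion": [[[1, 0, 2, 0, 0, 0, 0], [1, 0, 0, 0, 0, 0, 0]]]}}

```text
clock: 23.0
ee_pos: [561.2, 130.9, 32.4]
tcp_rot: [-1.57, -0.0, 1.67]
ft_force: [-2.5, 2.7, 4.4]
opening: 13.1
```

Emit:
{"method": "drive_tool", "body": {"motion": [[[1, 0, 2, 0, 0, 0, 0], [1, 0, 0, 0, 0, 0, 0]]]}}

```text
clock: 23.25
ee_pos: [561.3, 130.9, 32.2]
tcp_rot: [-1.569, -0.0, 1.67]
ft_force: [-8.8, 2.5, 16.5]
opening: 13.2
```

Emit:
{"method": "drive_tool", "body": {"motion": [[[1, 0, 2, 0, 0, 0, 0], [1, 0, 0, 0, 0, 0, 0], [1, 0, -4, 0, 0, 0, 0], [0.5, 0, 0, 0, 0, 0, 0], [0.5, 0, 0, 0, 0, 0, 0], [0.5, 0, 0, 0, 0, 0, 0], [0.5, 0, -15, 0, 0, 0, 0], [0.5, 0, -30, 0, 0, 0, 0], [0.5, 0, -40, 0, 0, 0, 0], [0.5, 0, 0, 0, 0, 0, 0]]]}}

```text
clock: 24.5
ee_pos: [564.6, 130.8, 122.2]
tcp_rot: [-1.58, 0.001, 1.67]
ft_force: [0.6, -0.1, 0.6]
opening: 42.6
```

```bash
python3 look.py 562 130.5 50 B6 80 side; python3 -c "
from h import *
plan(418.5,-364,130,88.2)"
```

```text
t24.50 pos [564.6 130.8 122.2] psi 95.7 F [ 0.6 -0.1  0.6] open 42.6 q [ 0.03  0.2   1.82 -0.    1.11 -1.64] down [ 0.009  0.    -1.   ]
tool shift [-0.  72.1  3.2]
turn [ 0.009 -0.    -0.001] deg [ 0.5 -0.  -0. ]
shift if turned first [-0.1 72.2  2.6]
t24.55 pos [563.  130.8 119.7] psi 95.7 F [-0.4  0.  -0.2] open 42.7 q [ 0.03  0.2   1.83 -0.    1.11 -1.64] down [ 0.005  0.    -1.   ]
tool shift [-478.   -10.9  192.7]
turn [ 0.005  0.131 -0.   ] deg [ 0.3  7.5 -0. ]
shift if turned first [-499.   -10.3  128.9]
```

View pics/B6side.png

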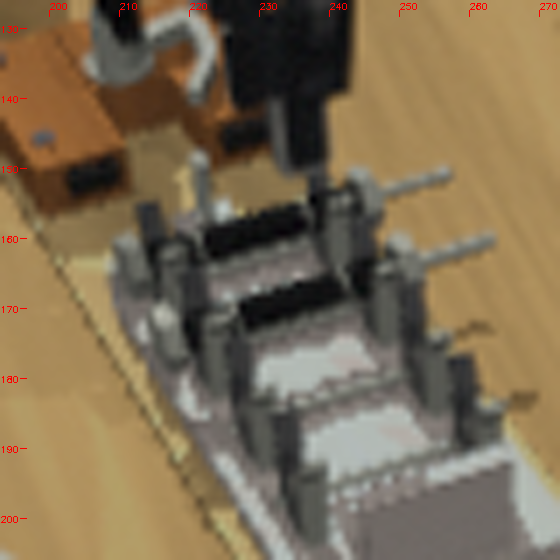

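Emit:
{"method": "drive_tool", "body": {"motion": [[[0.5, 0, 0, 0, 0, 0.066, 0], [0.5, 0, 0, 0, 0, 0.065, 0], [0.5, -38.4, -0.8, 9.9, 0, 0, 0], [0.3, -38.4, -0.8, 9.9, 0, 0, 0], [0, -38.4, -0.8, 9.9, 0, 0, 0], [0, -38.4, -0.8, 9.9, 0, 0, 0], [0, -38.4, -0.8, 9.9, 0, 0, 0], [0, -38.4, -0.8, 9.9, 0, 0, 0], [0, -38.4, -0.8, 9.9, 0, 0, 0], [0, -38.4, -0.8, 9.9, 0, 0, 0], [0, -38.4, -0.8, 9.9, 0, 0, 0], [0, -38.4, -0.8, 9.9, 0, 0, 0], [0, -38.4, -0.8, 9.9, 0, 0, 0], [0, -38.4, -0.8, 9.9, 0, 0, 0], [0, -38.4, -0.8, 9.9, 0, 0, 0], [0, 0, 0, 0, 0, 0, 0]]]}}

```text
clock: 26.55
ee_pos: [415.8, -365.8, 126.8]
tcp_rot: [-1.57, -0.001, 1.536]
ft_force: [-0.1, -0.5, 0.2]
opening: 85.2
```

```bash
python3 look.py 418.5 -364 30 C1 110 side 88.2; python3 -c "
from h import *
s=arm.snapshot('top'); cv2.imwrite('pics/t10.png',s[:,:,::-1])"
```

```text
t26.55 pos [ 415.8 -365.8  126.8] psi 88.0 F [-0.1 -0.5  0.2] open 85.2 q [-0.93  0.14  1.88 -0.    1.12 -2.46] down [-0.001  0.001 -1.   ]
tool shift [ 1.8 96.8 -2.7]
turn [-0.001 -0.004  0.001] deg [-0.1 -0.2  0.1]
shift if turned first [ 1.8 96.8 -2.6]
```

View pics/C1side.png

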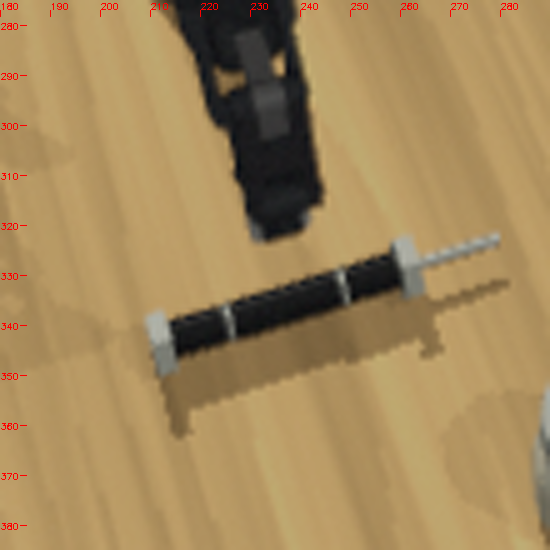

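View pics/t10.png

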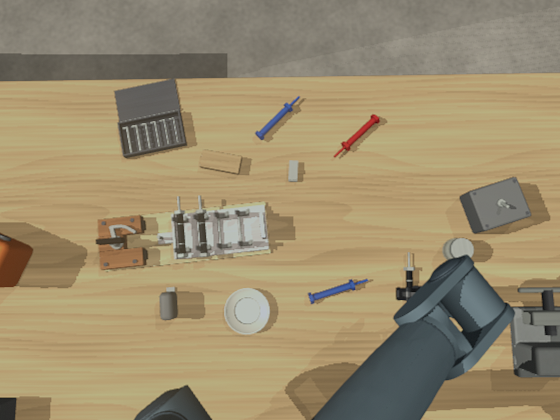

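Emit:
{"method": "drive_tool", "body": {"motion": [[[0, 1.8, 35, -2.6, 0, 0, 0], [0, 0, 35, 0, 0, 0, 0], [0.3, 0, 30, 0, 0, 0, 0], [0.5, 0, 20, 0, 0, 0, 0], [0.5, 0, 9, 0, 0, 0, 0], [0.5, 0, 0, 0, 0, 0, 0], [0.8, 0, 0, 0, 0, 0, 0], [1, 0, 0, 0, 0, 0, 0], [1, 0, 0, 0, 0, 0, 0], [1, 0, 0, 0, 0, 0, 0], [1, 0, 0, 0, 0, 0, 0]]]}}

```text
clock: 28.02
ee_pos: [420.8, -363.3, 0.5]
tcp_rot: [-1.573, 0.002, 1.539]
ft_force: [-0.0, 2.0, 8.0]
opening: 13.7
```

Emit:
{"method": "drive_tool", "body": {"motion": [[[1, 0, -15, 0, 0, 0, 0], [1, 0, -30, 0, 0, 0, 0], [1, 0, -40, 0, 0, 0, 0], [1, 0, -40, 0, 0, 0, 0], [1, 0, 0, 0, 0, 0, 0]]]}}

```text
clock: 28.65
ee_pos: [421.5, -364.7, 128.4]
tcp_rot: [-1.577, 0.007, 1.539]
ft_force: [-0.0, 0.0, -0.9]
opening: 13.1
```

```bash
python3 look.py 420 -363 130 C2 110 side 88.2; python3 -c "
from h import *
np.set_printoptions(precision=1,suppress=True)
plan(572,31,130,95.7)
t=cv2.imread('pics/t10.png')[:,:,::-1];crop(t,155,198,120,66,6,'d10.png')"
```

```text
t28.65 pos [ 421.5 -364.7  128.4] psi 88.2 F [-0.   0.  -0.9] open 13.1 q [-0.92  0.14  1.88 -0.    1.11 -2.46] down [ 0.006 -0.007 -1.   ]
tool shift [ 1.6 -1.6  1.5]
turn [ 0.006 -0.    -0.007] deg [ 0.3 -0.  -0.4]
shift if turned first [ 1.6 -1.6  1.5]
t28.70 pos [ 420.4 -363.3  125.8] psi 88.2 F [-0.  -1.  -1.1] open 13.3 q [-0.9  0.1  1.9 -0.   1.1 -2.5] down [ 0. -0. -1.]
tool shift [ 398.9   -5.2 -139.1]
turn [ 0.  -0.1 -0. ] deg [ 0.1 -7.5 -0.2]
shift if turned first [ 377.3   -4.2 -190. ]
```

View pics/C2side.png

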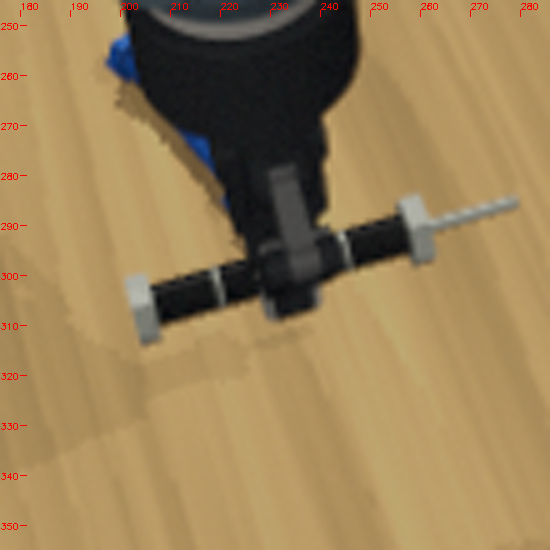

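View pics/d10.png

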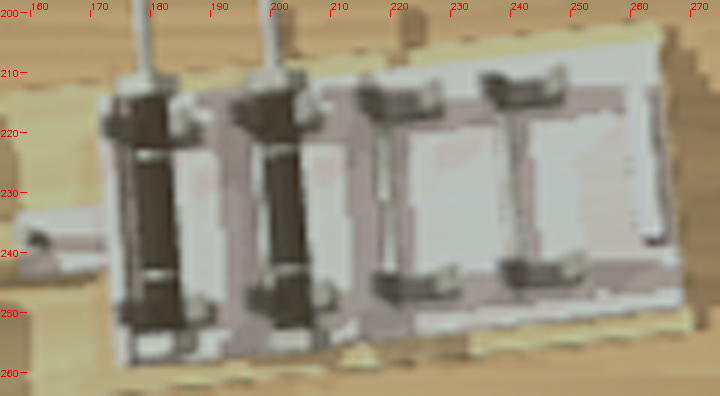

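Emit:
{"method": "drive_tool", "body": {"motion": [[[1, 0, 0, 0, 0, -0.066, 0], [1, 0, 0, 0, 0, -0.065, 0], [1, 34.3, -0.3, -17.3, 0, 0, 0], [1, 34.3, -0.3, -17.3, 0, 0, 0], [1, 34.3, -0.3, -17.3, 0, 0, 0], [1, 34.3, -0.3, -17.3, 0, 0, 0], [1, 34.3, -0.3, -17.3, 0, 0, 0], [1, 34.3, -0.3, -17.3, 0, 0, 0], [1, 34.3, -0.3, -17.3, 0, 0, 0], [1, 34.3, -0.3, -17.3, 0, 0, 0], [1, 34.3, -0.3, -17.3, 0, 0, 0], [1, 34.3, -0.3, -17.3, 0, 0, 0], [1, 34.3, -0.3, -17.3, 0, 0, 0], [1, 0, 0, 0, 0, 0, 0], [1, 0, 25, 0, 0, 0, 0], [1, 0, 25, 0, 0, 0, 0], [1, 0, 0, 0, 0, 0, 0]]]}}

```text
clock: 30.82
ee_pos: [568.7, 31.4, 73.7]
tcp_rot: [-1.564, -0.001, 1.669]
ft_force: [-0.5, 0.5, 0.1]
opening: 12.9
```

```bash
python3 look.py 572.3 31.4 50 C3 80
```

```text
t30.82 pos [568.7  31.4  73.7] psi 95.6 F [-0.5  0.5  0.1] open 12.9 q [-0.14  0.26  1.86 -0.    1.03 -1.81] down [-0.007  0.001 -1.   ]
tool shift [-0.4 23.7 -3.7]
turn [-0.007 -0.001  0.001] deg [-0.4 -0.1  0.1]
shift if turned first [-0.4 23.7 -3.6]
```

View pics/C3side.png

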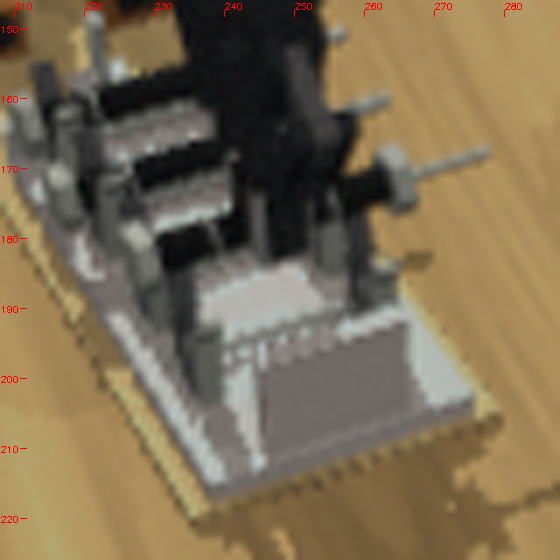

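View pics/C3top.png

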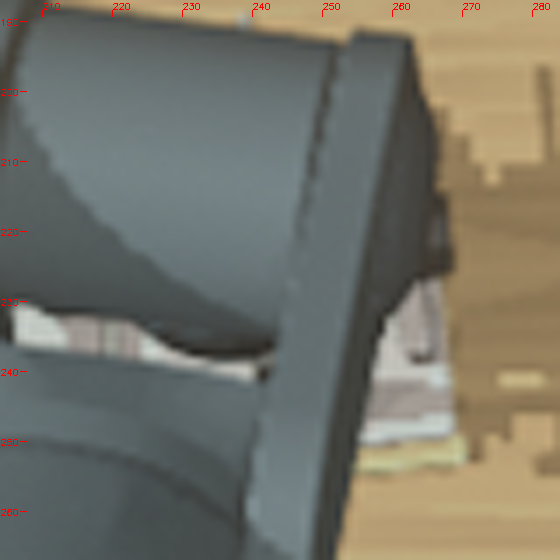

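Emit:
{"method": "drive_tool", "body": {"motion": [[[1, 0, 10, -2, 0, 0, 0], [1, 0, 10, 0, 0, 0, 0], [1, 0, 6, 0, 0, 0, 0], [1, 0, 0, 0, 0, 0, 0], [1, 0, 0, 0, 0, 0, 0]]]}}

```text
clock: 31.55
ee_pos: [573.8, 32.1, 51.1]
tcp_rot: [-1.571, 0.0, 1.67]
ft_force: [0.0, -0.2, -0.7]
opening: 13.2
```

```bash
python3 look.py 572.3 31.4 50 C4 60 side
```

```text
t31.55 pos [573.8  32.1  51.1] psi 95.7 F [ 0.  -0.2 -0.7] open 13.2 q [-0.14  0.3   1.85  0.    0.99 -1.81] down [ 0. -0. -1.]
tool shift [-0.6  1.1  1.6]
turn [ 0. -0. -0.] deg [ 0. -0. -0.]
shift if turned first [-0.5  1.1  1.6]
```

View pics/C4side.png

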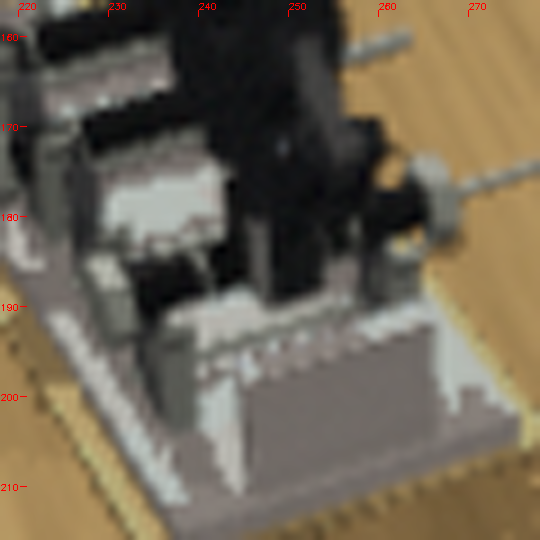

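Emit:
{"method": "drive_tool", "body": {"motion": [[[1, -0.4, 5, 1, 0, 0, 0], [1, 0, 5, 0, 0, 0, 0], [1, 0, 4, 0, 0, 0, 0], [1, 0, 0, 0, 0, 0, 0]]]}}

```text
clock: 32.1
ee_pos: [573.4, 32.0, 37.1]
tcp_rot: [-1.573, -0.001, 1.67]
ft_force: [2.3, 2.6, 0.1]
opening: 12.6
```

Emit:
{"method": "drive_tool", "body": {"motion": [[[1, 0, 3, 0, 0, 0, 0], [1, 0, 3, 0, 0, 0, 0], [1, 0, 0, 0, 0, 0, 0]]]}}

```text
clock: 32.48
ee_pos: [572.8, 31.6, 32.2]
tcp_rot: [-1.57, -0.0, 1.67]
ft_force: [-5.8, 1.1, 14.1]
opening: 13.4
```

Emit:
{"method": "drive_tool", "body": {"motion": [[[1, 0, 2, 0, 0, 0, 0], [1, 0, 0, 0, 0, 0, 0]]]}}

```text
clock: 32.72
ee_pos: [572.9, 31.4, 32.0]
tcp_rot: [-1.569, 0.0, 1.671]
ft_force: [-12.4, 1.3, 25.9]
opening: 13.5
```

Emit:
{"method": "drive_tool", "body": {"motion": [[[1, 0, -4, 0, 0, 0, 0], [0.5, 0, 0, 0, 0, 0, 0], [0.5, 0, 0, 0, 0, 0, 0], [0.5, 0, 0, 0, 0, 0, 0], [0.5, 0, -15, 0, 0, 0, 0], [0.5, 0, -30, 0, 0, 0, 0], [0.5, 0, -40, 0, 0, 0, 0], [0.5, 0, -30, 0, 0, 0, 0], [0.5, 0, -30, 0, 0, 0, 0]]]}}

```text
clock: 33.85
ee_pos: [572.9, 31.5, 180.3]
tcp_rot: [-1.572, 0.001, 1.67]
ft_force: [0.4, -0.1, -0.1]
opening: 42.7
```

```bash
python3 -c "
from h import *
plan(400,350,200,5.7)"
```

```text
t33.85 pos [572.9  31.5 180.3] psi 95.7 F [ 0.4 -0.1 -0.1] open 42.7 q [-0.14  0.12  1.8  -0.    1.22 -1.81] down [ 0.002 -0.    -1.   ]
tool shift [334.  -20.1 140.5]
turn [2.000e-03 1.571e+00 1.000e-03] deg [ 0.1 90.   0. ]
shift if turned first [-140.4  -19.7  334.1]
```

Emit:
{"method": "drive_tool", "body": {"motion": [[[0.5, 37, -2, 15.6, 0, 0, 0], [0.5, 37, -2, 15.6, 0, 0, 0], [0.5, 37, -2, 15.6, 0, 0, 0], [0.5, 37, -2, 15.6, 0, 0, 0], [0.5, 37, -2, 15.6, 0, 0, 0], [0.5, 37, -2, 15.6, 0, 0, 0], [0.5, 37, -2, 15.6, 0, 0, 0], [0.5, 37, -2, 15.6, 0, 0, 0], [0.5, 37, -2, 15.6, 0, 0, 0]]]}}

```text
clock: 34.98
ee_pos: [399.4, 350.2, 197.2]
tcp_rot: [-1.572, -0.001, 1.67]
ft_force: [0.8, 0.2, 0.4]
opening: 42.7
```

```bash
python3 -c "
from h import *
state()
t=arm.snapshot('top');s=arm.snapshot('side')
cv2.imwrite('pics/t11.png',t[:,:,::-1]);cv2.imwrite('pics/s11.png',s[:,:,::-1])
crop(t,155,185,120,80,6,'d11.png');crop(s,200,145,85,72,8,'e11.png')
"
```

```text
t34.98 pos [399.4 350.2 197.2] psi 95.7 F [0.8 0.2 0.4] open 42.7 q [ 0.51 -0.    1.89 -0.    1.25 -1.16] down [ 0.001  0.001 -1.   ]
```

View pics/d11.png

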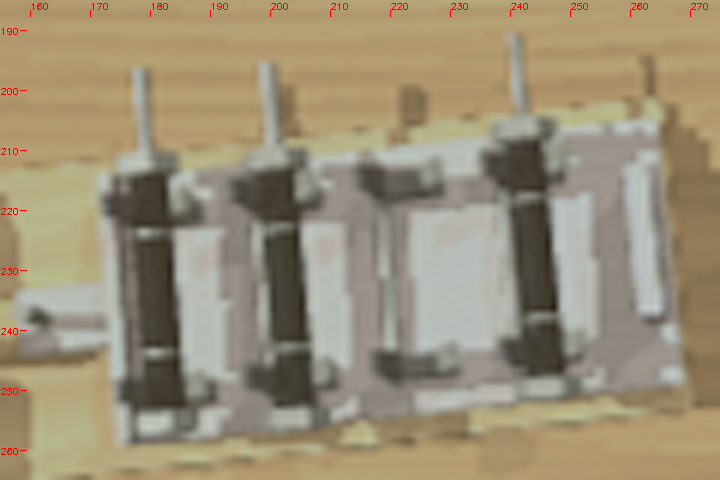

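View pics/e11.png

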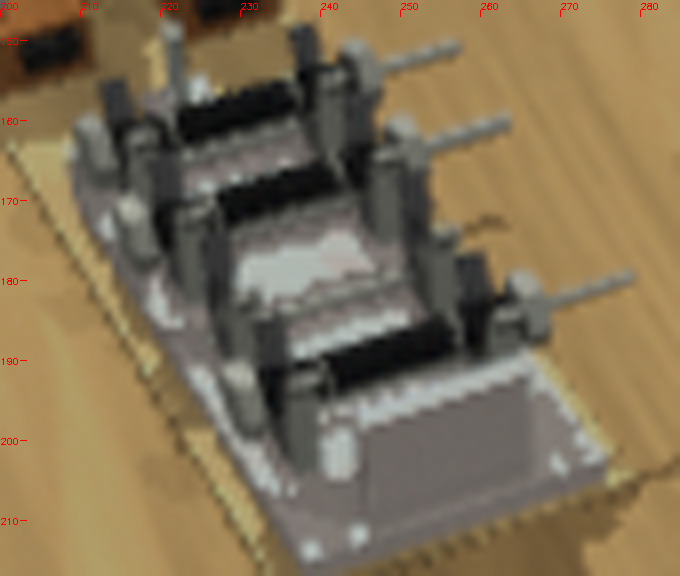

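View pics/s11.png

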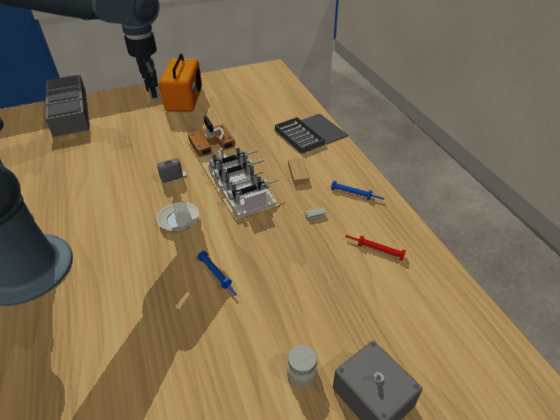

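```bash
python3 -c "
from h import *
np.set_printoptions(precision=1,suppress=True)
for p in((260.5,211.5),(265.5,238),(262,211.5),(264.5,238)): print(back('top',*p,61))
for p in((243.5,199),(266,191)): print('side',back('side',*p,61))
plan(575,-95,130,95.7)"
```

```text
[608.8  -8.7  61. ]
[545.6 -20.3  61. ]
[608.7 -12.3  61. ]
[545.7 -18.   61. ]
side [543.3 -23.4  61. ]
side [607.4 -15.1  61. ]
t35.08 pos [398.6 351.5 197.2] psi 95.9 F [ 0.5 -0.1 -0. ] open 42.9 q [ 0.5 -0.   1.9  0.   1.2 -1.2] down [ 0.  0. -1.]
tool shift [-462.4   66.8 -129.3]
turn [0. 0. 0.] deg [0.1 0.2 0.1]
shift if turned first [-461.8   67.2 -131.2]
```

Emit:
{"method": "drive_tool", "body": {"motion": [[[1, -38.5, 0, -10.9, 0, 0, 0], [1, -38.5, 0, -10.9, 0, 0, 0], [1, -38.5, 0, -10.9, 0, 0, 0], [1, -38.5, 0, -10.9, 0, 0, 0], [1, -38.5, 0, -10.9, 0, 0, 0], [1, -38.5, 0, -10.9, 0, 0, 0], [1, -38.5, 0, -10.9, 0, 0, 0], [1, -38.5, 0, -10.9, 0, 0, 0], [1, -38.5, 0, -10.9, 0, 0, 0], [1, -38.5, 0, -10.9, 0, 0, 0], [1, -38.5, 0, -10.9, 0, 0, 0], [1, -38.5, 0, -10.9, 0, 0, 0], [1, 0, 35, 0, 0, 0, 0], [1, 0, 35, 0, 0, 0, 0], [1, 0, 35, 0, 0, 0, 0], [1, 0, 35, 0, 0, 0, 0], [1, 0, 22, 0, 0, 0, 0], [1, 0, 0, 0, 0, 0, 0], [1, 0, 0, 0, 0, 0, 0]]]}}

```text
clock: 37.45
ee_pos: [576.8, -98.5, 35.4]
tcp_rot: [-1.573, 0.001, 1.67]
ft_force: [0.5, -0.1, 0.1]
opening: -0.0
```

```bash
python3 look.py 576 -40 40 P1 110
```

```text
t37.45 pos [576.8 -98.5  35.4] psi 95.7 F [ 0.5 -0.1  0.1] open -0.0 q [-0.36  0.35  1.83 -0.    0.96 -2.03] down [ 0.002 -0.001 -1.   ]
tool shift [58.3 -4.7 -5. ]
turn [ 0.002 -0.001 -0.001] deg [ 0.1 -0.  -0.1]
shift if turned first [58.3 -4.6 -5. ]
```

View pics/P1side.png

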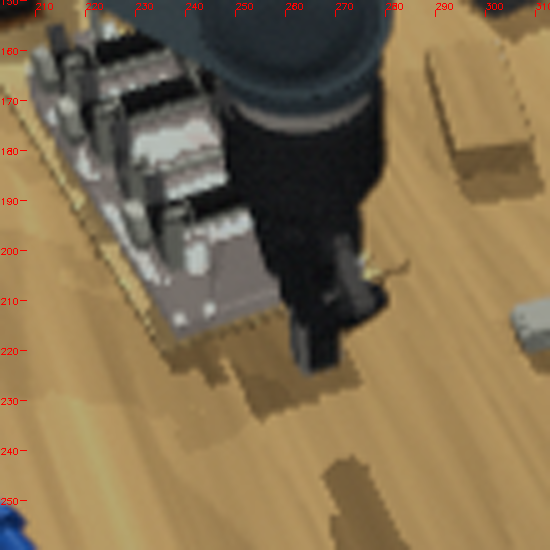

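View pics/P1top.png

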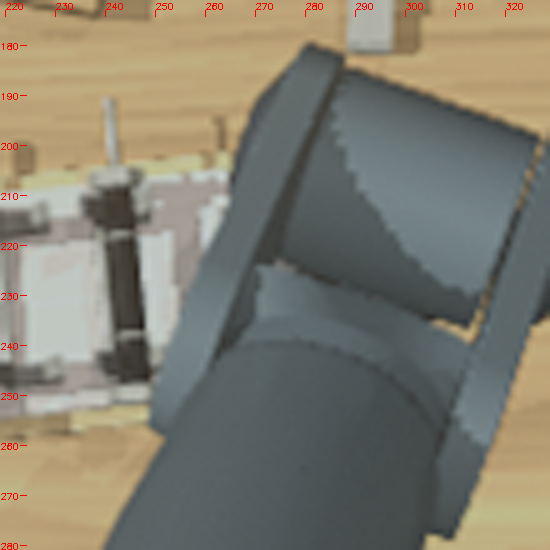

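Emit:
{"method": "drive_tool", "body": {"motion": [[[1, 0, 0, -5, 0, 0, 0], [1, 20, 0, 0, 0, 0, 0], [1, 20, 0, 0, 0, 0, 0], [1, 12, 0, 0, 0, 0, 0], [1, 5, 0, 0, 0, 0, 0], [1, 5, 0, 0, 0, 0, 0], [1, 0, 0, 0, 0, 0, 0]]]}}

```text
clock: 38.42
ee_pos: [574.8, -35.5, 33.9]
tcp_rot: [-1.571, 0.0, 1.67]
ft_force: [-0.6, -0.4, -0.1]
opening: 0.2
```

Emit:
{"method": "drive_tool", "body": {"motion": [[[1, 8, 0, 0, 0, 0, 0], [1, 8, 0, 0, 0, 0, 0], [1, 8, 0, 0, 0, 0, 0], [1, 0, 0, 0, 0, 0, 0]]]}}

```text
clock: 38.92
ee_pos: [572.1, -10.6, 33.8]
tcp_rot: [-1.57, -0.001, 1.671]
ft_force: [-0.6, -0.4, -0.0]
opening: -0.2
```

```bash
python3 look.py 570 100 40 P2 140 top,side
```

```text
t38.92 pos [572.1 -10.6  33.8] psi 95.7 F [-0.6 -0.4 -0. ] open -0.2 q [-0.22  0.33  1.86  0.    0.96 -1.89] down [-0.001  0.001 -1.   ]
tool shift [110.3  -6.1  -9. ]
turn [-0.001  0.     0.001] deg [-0.   0.   0.1]
shift if turned first [110.3  -6.2  -8.9]
```

View pics/P2side.png

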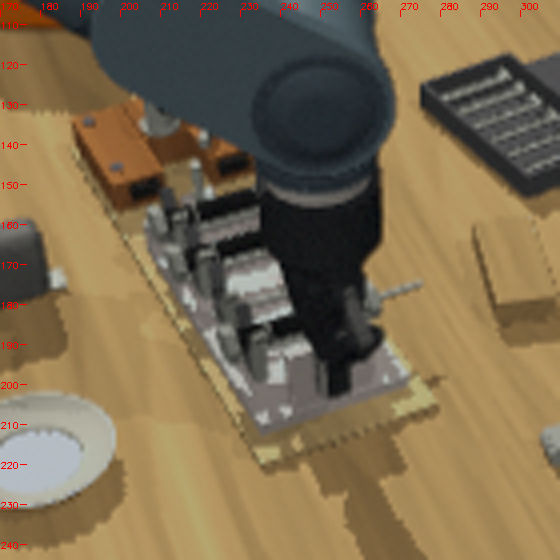

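View pics/P2top.png

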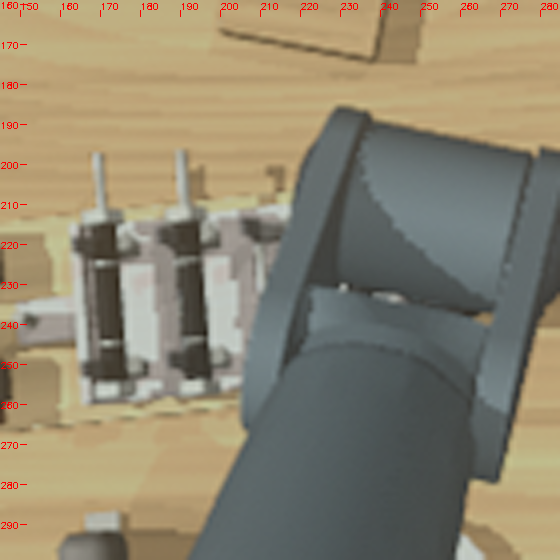

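Emit:
{"method": "drive_tool", "body": {"motion": [[[1, 8, 0, 0, 0, 0, 0], [1, 8, 0, 0, 0, 0, 0], [1, 8, 0, 0, 0, 0, 0], [1, 0, 0, 0, 0, 0, 0]]]}}

```text
clock: 39.52
ee_pos: [569.7, 13.4, 33.8]
tcp_rot: [-1.571, -0.001, 1.671]
ft_force: [-0.3, 0.8, 0.3]
opening: -0.1
```

```bash
python3 look.py 550 200 40 P3 140 side; python3 look.py 550 200 40 P3 100 top
```

```text
t39.52 pos [569.7  13.4  33.8] psi 95.7 F [-0.3  0.8  0.3] open -0.1 q [-0.18  0.32  1.87  0.    0.95 -1.85] down [-0.     0.001 -1.   ]
tool shift [187.6  -6.    1. ]
turn [-0.     0.     0.001] deg [-0.   0.   0.1]
shift if turned first [187.6  -6.2   1.1]
t39.58 pos [569.8  13.1  33.8] psi 95.7 F [ 0.7 -0.9  0.1] open 0.1 q [-0.18  0.32  1.86  0.    0.95 -1.85] down [-0.     0.001 -1.   ]
tool shift [187.9  -6.    1.2]
turn [-0.     0.     0.001] deg [-0.   0.   0.1]
shift if turned first [187.9  -6.2   1.2]
```

View pics/P3top.png

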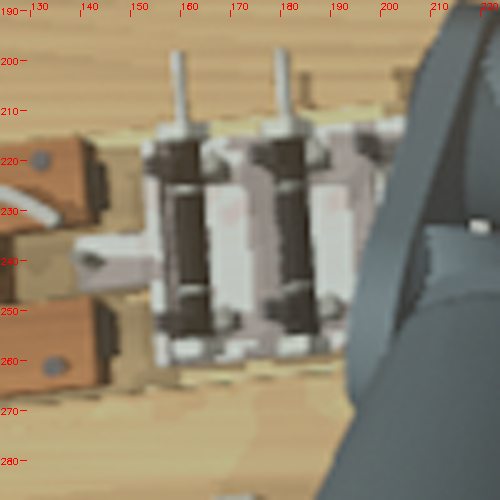

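View pics/P3side.png

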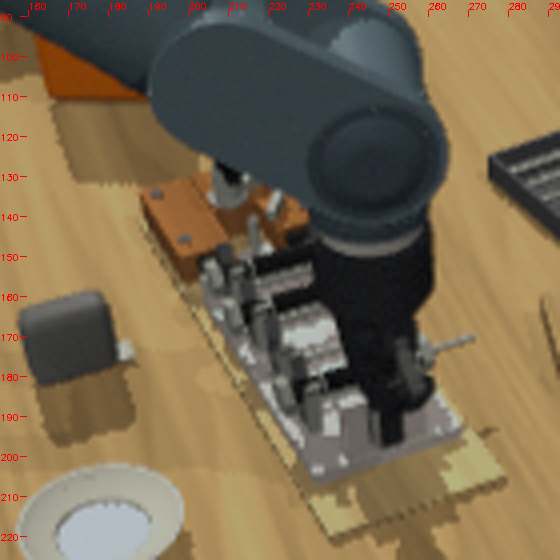

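Emit:
{"method": "drive_tool", "body": {"motion": [[[1, 7, 0, 0, 0, 0, 0], [1, 7, 0, 0, 0, 0, 0], [1, 4, 0, 0, 0, 0, 0], [1, 0, 0, 0, 0, 0, 0]]]}}

```text
clock: 40.12
ee_pos: [568.1, 30.9, 33.9]
tcp_rot: [-1.571, -0.001, 1.67]
ft_force: [0.4, 0.3, 0.2]
opening: -0.1
```

Emit:
{"method": "drive_tool", "body": {"motion": [[[1, 3, 0, 0, 0, 0, 0], [1, 3, 0, 0, 0, 0, 0], [1, 0, 0, 0, 0, 0, 0]]]}}

```text
clock: 40.5
ee_pos: [567.7, 35.4, 34.0]
tcp_rot: [-1.571, 0.002, 1.67]
ft_force: [-1.3, -6.0, 0.3]
opening: -0.1
```

```bash
python3 look.py 550 200 40 P4 100 top
```

```text
t40.50 pos [567.7  35.4  34. ] psi 95.7 F [-1.3 -6.   0.3] open -0.1 q [-0.14  0.32  1.87 -0.    0.95 -1.81] down [ 0.    -0.002 -1.   ]
tool shift [165.5  -6.3   1.3]
turn [-0.     0.    -0.002] deg [-0.   0.  -0.1]
shift if turned first [165.6  -6.    1.3]
```

View pics/P4top.png

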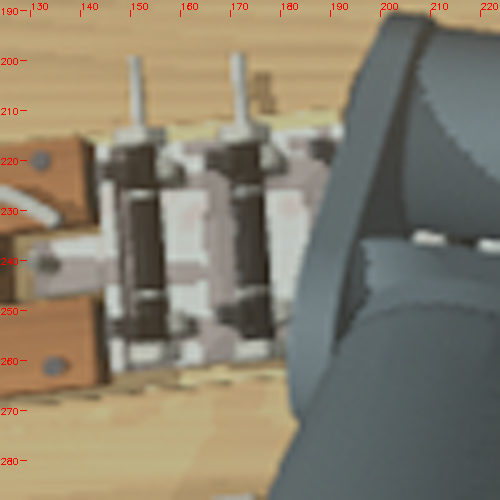

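Emit:
{"method": "drive_tool", "body": {"motion": [[[1, 2, 0, 0, 0, 0, 0], [1, 0, 0, 0, 0, 0, 0], [1, 0, 0, 0, 0, 0, 0]]]}}

```text
clock: 40.92
ee_pos: [567.5, 36.8, 34.0]
tcp_rot: [-1.571, 0.002, 1.67]
ft_force: [-1.7, -7.8, 0.6]
opening: 0.5
```

Emit:
{"method": "drive_tool", "body": {"motion": [[[1, 2, 0, 0, 0, 0, 0], [1, 0, 0, 0, 0, 0, 0], [1, 0, 0, 0, 0, 0, 0]]]}}

```text
clock: 41.3
ee_pos: [567.4, 38.6, 34.0]
tcp_rot: [-1.571, 0.003, 1.67]
ft_force: [-0.4, -8.4, -0.9]
opening: 0.3
```

Emit:
{"method": "drive_tool", "body": {"motion": [[[1, -5, 0, 0, 0, 0, 0], [1, -12, 0, 0, 0, 0, 0], [1, -15, 0, 0, 0, 0, 0], [1, 0, -30, 0, 0, 0, 0], [1, 0, -40, 0, 0, 0, 0], [1, 0, -40, 0, 0, 0, 0], [0.5, 0, -40, 0, 0, 0, 0], [0.5, 0, 0, 0, 0, 0.157, 0], [0.5, 0, 0, 0, 0, 0.157, 0], [0.5, 0, 0, 0, 0, 0.157, 0], [0.5, 0, 0, 0, 0, 0.157, 0], [0.5, 0, 0, 0, 0, 0.157, 0], [0.5, 0, 0, 0, 0, 0.157, 0], [0.5, 0, 0, 0, 0, 0.157, 0], [0.5, 0, 0, 0, 0, 0.157, 0], [0.5, 0, 0, 0, 0, 0.157, 0], [0.5, 0, 0, 0, 0, 0.157, 0], [0.5, 0, 0, 0, 0, 0, 0]]]}}

```text
clock: 43.55
ee_pos: [570.4, 7.7, 183.8]
tcp_rot: [-1.571, 0.0, 0.101]
ft_force: [-0.2, -0.5, 0.3]
opening: 42.5
```

```bash
python3 -c "
from h import *
plan(541.8,334.8,150,5.7)"
```

```text
t43.55 pos [570.4   7.7 183.8] psi 5.8 F [-0.2 -0.5  0.3] open 42.5 q [-0.19  0.11  1.8   0.    1.23 -0.29] down [-0.  0. -1.]
tool shift [  4.7  33.9 328.3]
turn [-0.     0.002 -0.   ] deg [-0.   0.1 -0. ]
shift if turned first [  4.1  33.8 328.4]
```

Emit:
{"method": "drive_tool", "body": {"motion": [[[0.5, -13.6, 0, 36, 0, 0, 0], [0.5, -13.6, 0, 36, 0, 0, 0], [0.5, -13.6, 0, 36, 0, 0, 0], [0.5, -13.6, 0, 36, 0, 0, 0], [0.5, -13.6, 0, 36, 0, 0, 0], [0.5, -13.6, 0, 36, 0, 0, 0], [0.5, -13.6, 0, 36, 0, 0, 0], [0.5, -13.6, 0, 36, 0, 0, 0], [0.5, -13.6, 0, 36, 0, 0, 0], [0.5, -13.6, 0, 36, 0, 0, 0]]]}}

```text
clock: 44.8
ee_pos: [398.7, 353.7, 184.0]
tcp_rot: [-1.571, -0.0, 0.103]
ft_force: [0.3, 0.1, 0.4]
opening: 42.3
```

```bash
python3 -c "
from h import *
plan(541.8,334.8,150,5.7)
t=arm.snapshot('top');s=arm.snapshot('side')
crop(t,85,190,165,85,4,'d12.png');crop(s,175,100,100,110,5,'e12.png')
"
```

```text
t44.80 pos [398.7 353.7 184. ] psi 5.9 F [0.3 0.1 0.4] open 42.3 q [0.51 0.02 1.9  0.   1.22 0.41] down [ 0.  0. -1.]
tool shift [140.4  34.  -33.5]
turn [-0.     0.003  0.   ] deg [-0.   0.2  0. ]
shift if turned first [140.5  34.  -33. ]
```

View pics/d12.png

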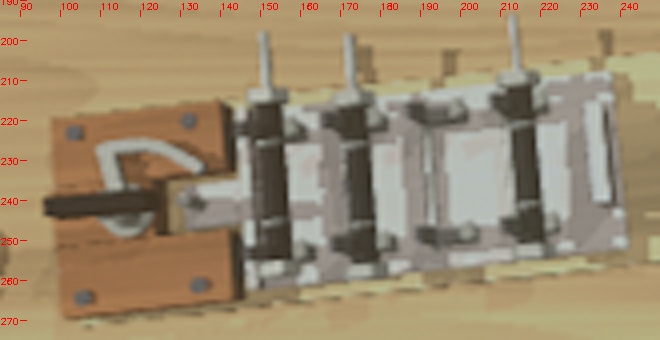

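View pics/e12.png

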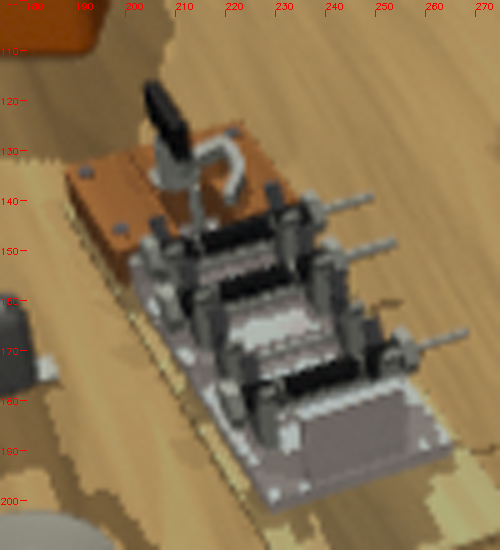

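```bash
python3 -c "
from h import *
ey=np.array([-np.sin(.0995),np.cos(.0995),0]);c=np.array([541.8,334.8,88])
for d in(-30,0,30): print(d,proj('side',c+d*ey),proj('side',c+d*ey-[0,0,26]),proj('top',c+d*ey))
"
```

```text
-30 [211.23755036 125.24544026] [212.253991   132.49710461] [123.75630906 238.9010114 ]
0 [207.90611101 120.5515721 ] [208.95052483 127.75917703] [110.79748159 240.33766364]
30 [204.6700908 115.9921458] [205.74048514 123.15524443] [ 97.83692504 241.77450756]
```

Emit:
{"method": "drive_tool", "body": {"motion": [[[0.5, 35.1, 0, -8.2, 0, 0.003, 0], [0.5, 35.1, 0, -8.2, 0, 0, 0], [0.5, 35.1, 0, -8.2, 0, 0, 0], [0.5, 35.1, 0, -8.2, 0, 0, 0], [0.5, 0, 30, 0, 0, 0, 0], [0.5, 0, 30, 0, 0, 0, 0], [0.5, 0, 20, 0, 0, 0, 0], [0.5, 0, 0, 0, 0, 0, 0], [0.5, 0, 0, 0, 0, 0, 0]]]}}

```text
clock: 46.02
ee_pos: [543.0, 334.1, 105.2]
tcp_rot: [-1.57, -0.002, 0.097]
ft_force: [-0.1, 0.6, 0.9]
opening: 42.8
```

```bash
python3 look.py 541.8 334.8 75 K1 100 side 5.7
```

```text
t46.02 pos [543.  334.1 105.2] psi 5.6 F [-0.1  0.6  0.9] open 42.8 q [ 0.37  0.35  1.67 -0.    1.12  0.28] down [ 0.002  0.001 -1.   ]
tool shift [-1.1 30.2  0.8]
turn [-0.001 -0.002  0.002] deg [-0.  -0.1  0.1]
shift if turned first [-1.1 30.2  0.8]
```

View pics/K1side.png

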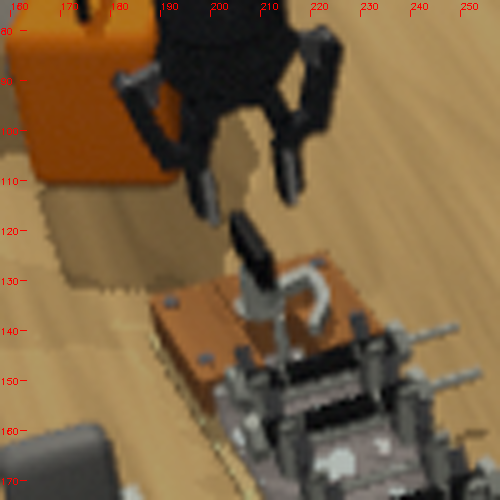

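Emit:
{"method": "drive_tool", "body": {"motion": [[[0.5, -1.1, 15, 0.7, 0, 0, 0], [0.5, 0, 15, 0, 0, 0, 0], [0.5, 0, 10, 0, 0, 0, 0], [0.6, 0, 0, 0, 0, 0, 0], [0.8, 0, 0, 0, 0, 0, 0], [1, 0, 0, 0, 0, 0, 0], [1, 0, 0, 0, 0, 0, 0], [1, 0, 0, 0, 0, 0, 0]]], "grip_force": 60}}

```text
clock: 47.08
ee_pos: [542.4, 334.8, 64.6]
tcp_rot: [-1.57, -0.004, 0.097]
ft_force: [5.4, 1.7, -4.0]
opening: 10.5
```

```bash
python3 look.py 541.8 334.8 75 K2 100 side 5.7
```

```text
t47.08 pos [542.4 334.8  64.6] psi 5.5 F [ 5.4  1.7 -4. ] open 10.5 q [ 0.38  0.41  1.69 -0.    1.05  0.28] down [ 0.004  0.001 -1.   ]
tool shift [ -0.6 -10.4   0.1]
turn [-0.001 -0.003  0.004] deg [-0.  -0.2  0.2]
shift if turned first [ -0.6 -10.4   0.1]
```

View pics/K2side.png

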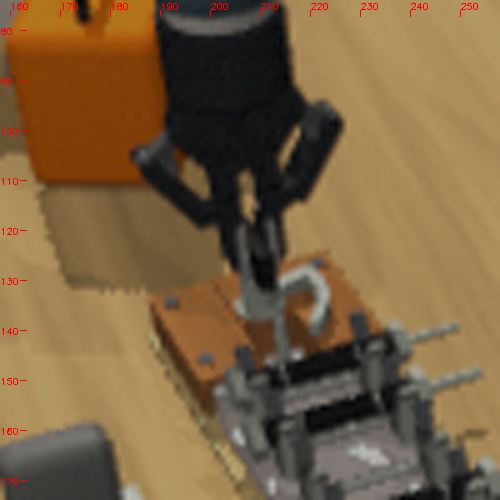

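Emit:
{"method": "drive_tool", "body": {"motion": [[[1, 0, 0, 0, 0, 0.1, 0], [1, 0, 0, 0, 0, 0.1, 0], [1, 0, 0, 0, 0, 0.1, 0], [1, 0, 0, 0, 0, 0.1, 0], [1, 0, 0, 0, 0, 0, 0]]]}}

```text
clock: 47.75
ee_pos: [540.5, 335.0, 64.5]
tcp_rot: [-1.57, 0.001, -0.302]
ft_force: [-3.2, 0.6, 3.2]
opening: 10.7
```

Emit:
{"method": "drive_tool", "body": {"motion": [[[1, 0, 0, 0, 0, 0.1, 0], [1, 0, 0, 0, 0, 0.1, 0], [1, 0, 0, 0, 0, 0.1, 0], [1, 0, 0, 0, 0, 0.1, 0], [1, 0, 0, 0, 0, 0, 0]]]}}

```text
clock: 48.38
ee_pos: [538.7, 336.0, 64.5]
tcp_rot: [-1.572, 0.005, -0.702]
ft_force: [-9.9, 4.1, 6.6]
opening: 10.8
```

```bash
python3 look.py 541.8 334.8 75 K3 100 side 5.7; python3 -c "
from h import *
print(arm.get_state()['moment'])"
```

```text
t48.38 pos [538.7 336.   64.5] psi -40.2 F [-9.9  4.1  6.6] open 10.8 q [0.38 0.4  1.69 0.   1.05 1.08] down [-0.005  0.002 -1.   ]
tool shift [  3.1 -10.5   1.1]
turn [-0.    -0.801 -0.005] deg [ -0.  -45.9  -0.3]
shift if turned first [  3.  -10.5  -1.5]
[ 0.7786547   1.80076029 -0.0348931 ]
```

View pics/K3side.png

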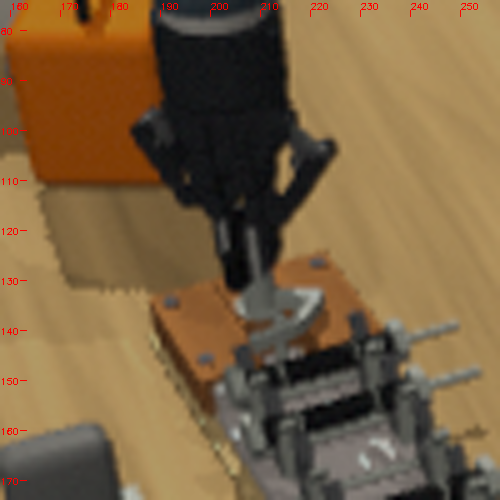

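Emit:
{"method": "drive_tool", "body": {"motion": [[[1, -2, 0, 0, 0, 0, 0], [1, -1, 0, 0, 0, 0.1, 0], [1, -0.3, 0, 0, 0, 0.1, 0], [1, -0.3, 0, 0, 0, 0.1, 0], [1, -0.3, 0, 0, 0, 0.1, 0], [1, 0, 0, 0, 0, 0, 0]]]}}

```text
clock: 49.18
ee_pos: [537.3, 337.8, 64.5]
tcp_rot: [-1.572, 0.001, -1.102]
ft_force: [-5.0, 2.1, 4.8]
opening: 10.8
```

```bash
python3 look.py 541.8 334.8 75 K4 100 side 5.7; python3 -c "
from h import *
print(arm.get_state()['moment'])"
```

```text
t49.17 pos [537.3 337.8  64.5] psi -63.1 F [-5.   2.1  4.8] open 10.8 q [0.38 0.4  1.69 0.   1.05 1.48] down [-0.002  0.001 -1.   ]
tool shift [  4.7 -10.5   2.7]
turn [ 0.    -1.201 -0.002] deg [  0.  -68.8  -0.1]
shift if turned first [  4.2 -10.5  -3.4]
[ 0.40424824  0.93205527 -0.07533294]
```

View pics/K4side.png

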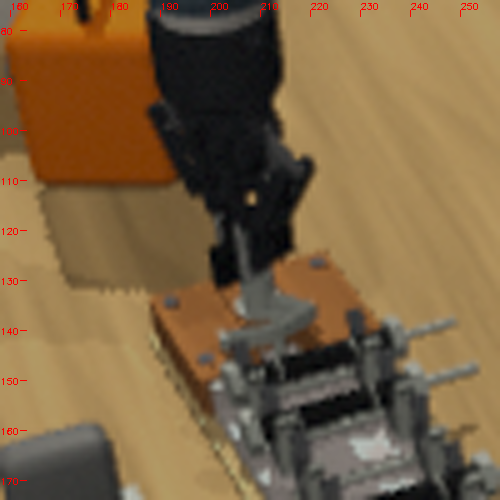

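Emit:
{"method": "drive_tool", "body": {"motion": [[[1, -0.5, 0, 0, 0, 0.1, 0], [1, -0.3, 0, 0, 0, 0.1, 0], [1, 0, 0, 0, 0, 0.1, 0], [1, 0, 0, 0, 0, 0.08, 0], [1, 0, 0, 0, 0, 0, 0], [1, 0, 0, 0, 0, 0, 0]]]}}

```text
clock: 49.98
ee_pos: [536.8, 339.6, 64.5]
tcp_rot: [-1.572, 0.003, -1.479]
ft_force: [-5.9, 6.2, 3.2]
opening: 10.3
```

```bash
python3 look.py 541.8 334.8 75 K5 100 side 5.7; python3 -c "
from h import *
print(arm.get_state()['moment'])"
```

```text
t49.98 pos [536.8 339.6  64.5] psi -84.7 F [-5.9  6.2  3.2] open 10.3 q [0.38 0.4  1.69 0.   1.05 1.86] down [-0.001  0.002 -1.   ]
tool shift [  5.2 -10.5   4.5]
turn [-1.000e-03 -1.579e+00 -3.000e-03] deg [ -0.1 -90.4  -0.1]
shift if turned first [  4.5 -10.5  -5.2]
[1.04213403 0.95205699 0.51778688]
```

View pics/K5side.png

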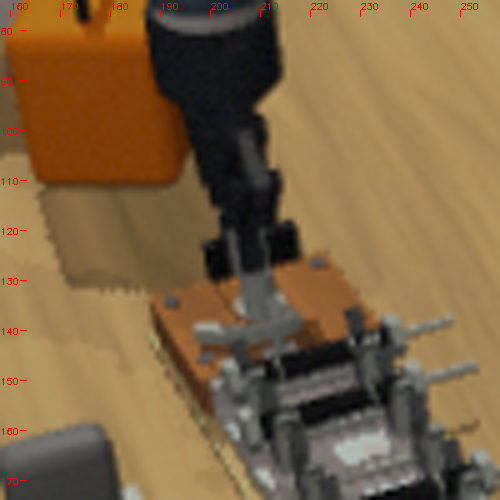

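Emit:
{"method": "drive_tool", "body": {"motion": [[[1, 0, 0, 0, 0, 0.05, 0], [1, 0, 0, 0, 0, 0, 0], [1, 0, 0, 0, 0, 0, 0], [0.6, 0, 0, 0, 0, 0, 0], [0.5, 0, 0, 0, 0, 0, 0], [0.5, 0, 0, 0, 0, 0, 0], [0.5, 0, -20, 0, 0, 0, 0], [0.5, 0, -40, 0, 0, 0, 0], [0.5, 0, -40, 0, 0, 0, 0], [0.5, 0, 0, -35, 0, 0, 0], [0.5, 0, 0, -35, 0, 0, 0], [0.5, 0, 0, -35, 0, 0, 0], [0.5, 0, 0, -35, 0, 0, 0], [0.5, 0, 0, 0, 0, 0, 0]]]}}

```text
clock: 51.78
ee_pos: [396.5, 332.7, 165.0]
tcp_rot: [-1.57, 0.001, -1.531]
ft_force: [-0.2, 1.2, -0.1]
opening: 42.9
```

```bash
python3 -c "
from h import *
state()
t=arm.snapshot('top');s=arm.snapshot('side')
crop(t,85,190,165,85,4,'d13.png');crop(s,175,100,100,110,5,'e13.png');cv2.imwrite('pics/s13.png',s[:,:,::-1]);cv2.imwrite('pics/t13.png',t[:,:,::-1])
"
```

```text
t51.77 pos [396.5 332.7 165. ] psi -87.7 F [-0.2  1.2 -0.1] open 42.9 q [ 0.48  0.01  1.95 -0.    1.19  2.01] down [ 0.001  0.001 -1.   ]
```

View pics/d13.png

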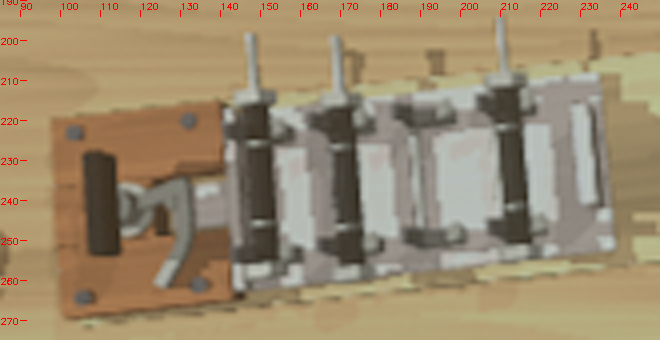

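View pics/e13.png

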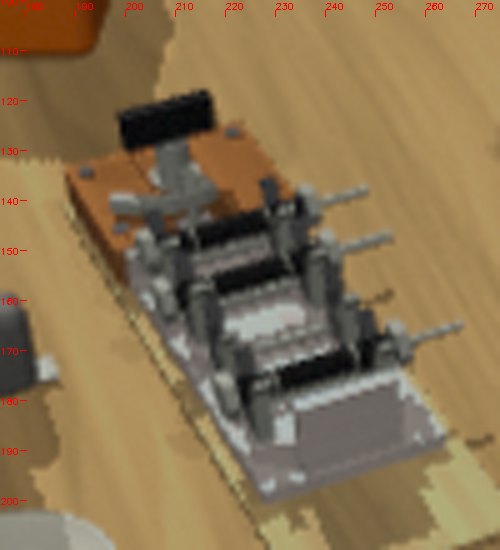

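View pics/s13.png

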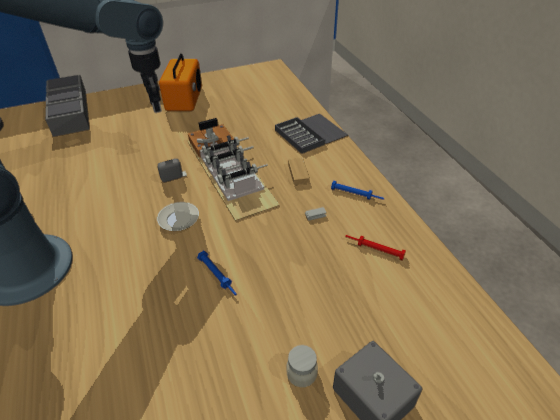

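```bash
python3 -c "
from h import *
a=cv2.imread('pics/d12.png',0);b=cv2.imread('pics/d13.png',0)
x0=(150-85)*4
tpl=a[60:300,x0+0:(238-85)*4]
for (l,r) in((146,165),(165,190),(200,240)):
    T_=a[70:290,(l-85)*4:(r-85)*4]
    R=cv2.matchTemplate(b,T_,cv2.TM_CCOEFF_NORMED);_,m,_,loc=cv2.minMaxLoc(R);print(m,((l-85)*4-loc[0])/4,(70-loc[1])/4)
print(proj('top',[557,230,40])-proj('top',[556.2,238,40]))
"
```

```text
0.9527615904808044 3.25 -0.25
0.9739784002304077 3.25 -0.5
0.974784791469574 3.25 -0.25
[ 3.32166367 -0.36882145]
```

```bash
python3 -c "
from h import *
arm.finish_job(); state()"
```

```text
the job is handed in; nothing more can be done
the job is handed in; nothing more can be done
```

The job is handed in, at about 52 s of the 208 s allowed; no verdict was reported. All three black hex drivers on the bench are clipped, in clips 1, 2 and 4, with blades pointing away from the robot. The tray was pushed to the buffers with the cam open, then the cam was turned a quarter turn clockwise.

**Drivers:** each was pressed to a firm stop at 17 N or more, and all three stopped at nearly the same height (axis about 43.5 mm). The last pictures show them seated alike. The 43.5 mm is about 3 mm above the clip height I first read from the images. I put that down to measurement error rather than a driver left high.

**Tray and cam:** the buffers pushed back with about 8 N before I let go. Turning the cam drew the tray in by about 7.8 mm in the image, out of about 8 mm, so it should be tight. The handle lies crosswise, as it should when locked.

**Things that did not go exactly as planned:**
- Pressing in the first driver slid the tray about 5 mm along the dock, so I corrected for that on the other two.
- The cam axis was a few mm from my estimate. I shifted the grip during the turn, and side forces stayed under about 11 N.

In the last pictures the saucer and the other things on the bench look unmoved, and the gripper was clear of everything.

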